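# Open and load the board kit case

### The arm

A 7-joint arm with a two-finger parallel gripper is mounted at the origin on the work surface. World frame = base frame: x ahead of the robot, y to its left, z up, the work surface at z = 0. Lengths are in m, angles in degrees, forces in N, time in s.
With the tool pointing down it reaches from about 0.35 to 0.9 m from the base axis. Payload 7.2 kg.
Tool frame: the origin (TCP) lies between the finger pads; the fingertips stand 22 mm ahead of it and the grasp point (between the pads) lies 3 mm ahead of it (ctrl.tcp_to_tips is the distance from the TCP to the fingertips, in m); z points along the fingers, y is the line along which they close (so a half turn about z gives the same grasp; the last joint's range is limited). The gripper opens to 88 mm and grips with 3 to 60 N. Pads are 20 mm wide; open, the fingers measure 115 mm over their backs; the gripper's body (75 mm by 178 mm) begins 61 mm behind the grasp point.
Start: joints at [59.576, 23.554, -0.728, 91.456, 0.321, 64.991, -4.71], TCP at [0.279, -0.559, 0.245] pointing down, gripper open.
Joint ranges: [-169.25, 169.25], [-16.82, 113.86], [-84.01, 82.57], [7.8, 145.47], [-59.2, 239.2], [7.22, 106.19], [-163.78, 163.78]. Speed limits (degrees/s): [136.94, 136.94, 172.46, 172.46, 180, 180, 180].

### API

Orientations are given as a 3x3 rotation matrix whose columns are the frame's x, y, z axes.
In Python, from cell import ctrl gives the robot as it stands.
- The arm moves only by the shell command python3 nudge.py 'ROWS' [OPENING] [FORCE]. ROWS is a JSON list of rows, 1 to 20 of them, each of 6 numbers: dx, dy, dz in m, then a rotation vector rx, ry, rz in degrees; each row is the pose to reach, as a shift and turn from the pose commanded when the command began, along the tool's axes at that moment; what a row does not reach only later rows make up. A row lasts 1/8 s, in which the tool goes at most 0.0625 m and 10.7 degrees, less where a joint would pass 70% of its speed; a pose out of reach is approached as far as the arm can. OPENING is the finger opening in m, set as the command begins (- or left out keeps the last). The fingers move at their own pace and stop on an object; FORCE is the grip in N (left out, the last holds). Time passes only in rows, so rows that do not move let the fingers close. It prints the time, the measured TCP pose, the force, the opening and the grip force at its end.
- ctrl.read_state(): the state, without advancing time (a new reading comes with each control period).
- ctrl.get_image(name): name is "scene" or "top" or "wrist"; returns the picture (384x512x3 uint8, red, green, blue); there is no depth.
- ctrl.calibration(name): a dict with "camera_matrix" (3x3 intrinsics, pixels), "k1" (the pictures are not rectified: a ray, as slopes to the right and down, at radius r is drawn at 1 + k1 r^2 times it, then the intrinsics apply), "R" (3x3) and "t" (3): a world point X has camera coordinates R X + t. Camera axes: x right, y down, z forward; pixel columns grow to the right and rows downward; lengths in m; the calibration is good to about 2 mm. A picture is of the moment at which its call begins: read the wrist's pose just before it. calibration takes no time and is no camera call; for the wrist camera it gives the pose at the moment of the call.
- ctrl.finish_job(): hands the job in; it is judged then, once.
The state is a dict: "time_s": time; "joint_pos": joint angles; "joint_velocities": joint speeds; "joint_efforts": joint torques, N m; "tool_pos": TCP position; "orientation": TCP orientation; "contact_force": force on the tool from outside, world axes, zero at the start; "ft_torque": the same for the moment, N m; "grip_width": finger opening in m; "gripper_force": force on a finger pad.
Only numpy, scipy, OpenCV 4.12 (cv2) and the standard library are available. Lean on these libraries where they do the work, as an engineer would, in place of code of your own. Each camera call takes 0.05 s, during which the arm holds its last target. There are 200 camera calls.

### The job

Make the blue kit case ready: draw the red-headed lock pin out of its lugs and park it in the open notch on the right-hand side of the case, then prise the lid up with the flat blade (do not open it with the fingers) and swing it back past upright so that it stays open. Lay every kit part that is out on the shelf flat on the floor of the case, the orange IC tube and the gold edge connectors in the left bay, the black toroid and the clear spacers in the right bay, and lay the blade back on its green mat. Leave the flux bottle and the white reel where they stand.

Things in the scene. Friction and masses are not known exactly. Their poses are not given: they have to be found in the camera images.
- case: blue case fixed to the shelf, lidded. Origin: centre of its underside; x from the front (pry, robot) side to the hinge side, y to its left, z up. 150 (x) by 270 (y); solid base, inner floor at z = 20, walls 5 thick, rim at z = 46. A 6 thick divider along x at y = 0, top at z = 44, parts the inside (140 by 260) into a left (+y) and a right (-y) bay, each 140 by 127
- lug_bore (a point): middle of the square bore (12.5 wide, along the case's y) through the two aluminium lugs at the case's front right corner; case x -103, y -110, z 60. Lugs: each 24 (x) by 8 (y), case y -129 to -121 and -99 to -91, top at z = 73
- lid (a joint): lid angle in rad: 0 shut, 2.0 far stop; grows as the front edge rises. Grey lid 6 thick, shut underside at case z = 46, from the hinge to case x = -93, level with the ledge's front. A tab on its front edge (case y -121 to -99) reaches 20 farther, under the pin, so the pin locks it. 0.2 kg, stiff hinge (0.25 N m): it stays where left; about 3 N at the front edge raise it
- lid_edge (a point): middle of the underside of the lid's front edge, 168 from the hinge axis; moves with the lid
- lid_hinge (a point): middle of the hinge axis, which runs along the case's y: case x = 75, y = 0, z = 46
- pry_slot (a point): mouth of the pry slot (case x -93, y 0, z 41.5) between the lid and the yellow ledge on the case's front (case x -93 to -75, y -50 to 50, top at z = 37). Slot 9 high, 18 deep, too thin for fingers; the blade goes in along the case's +x, the ledge's front edge being its fulcrum
- pin: loose lock pin, 0.07 kg: square steel shank 10 by 10, 65 long, from the origin along +y; red head 16 (x) by 26 (z), 24 long, from the origin along -y. Origin on the shank axis where it meets the head; axes at the start as the case's. It starts in the lugs' bore, head on the right (-y), 17 clear of the case; draw it 42 or more along the case's -y to free it
- pin_mid (a point): middle of the pin's shank, on its axis, 32.5 from the head
- notch (a point): where pin_mid belongs when parked (case x -10, y -177.5, z 45): on the axis of a slot along the case's y, cut from above into the aluminium block on the case's right side (case x -26 to 6, y -200 to -135, top z = 58). Slot 16 wide, 18 deep, floor 5 below this point, closed next to the case (y -141), open at y -200, where the head stays outside
- mat: green tool mat fixed to the shelf, 220 (x) by 130 (y), 4 thick; origin at the centre of its underside
- blade: loose pry tool, about 0.09 kg, lying flat on the mat: yellow handle 90 (x) by 18 (y) by 22 high, origin at the centre of the handle's underside; steel blade 22 wide, 3 thick, flush with the underside, reaches from the handle to x = 125. Its centre of mass is about 27 ahead of the origin
- blade_mid (a point): point midway along the tool, at x = 40 of the blade body, on its underside
- blade_tip (a point): middle of the blade's end, x = 125, at half its thickness
- tube: orange plastic IC tube, a bar 110 (x) by 18 (y) by 16 high, origin at the centre of its underside. May be absent
- connector1: gold-finish edge connector with black slots, a bar 60 (x) by 20 (y) by 18 high, origin at the centre of its underside. May be absent
- connector2: a second connector like the first. May be absent
- toroid: black ferrite toroid lying flat, outer diameter 56, hole 28, 20 high, origin at the centre of its underside. May be absent
- spacer1: clear acrylic spacer block on a white backing film (looks whitish), a white band across its top, 60 (x) by 24 (y) by 20 high, origin at the centre of its underside. May be absent
- spacer2: a second spacer like the first. May be absent
- left_bay (a point): centre of the left bay's floor, axes as the case's
- right_bay (a point): centre of the right bay's floor, axes as the case's
- flux: bystander: loose amber bottle, diameter 52, 130 high, behind the case on the left; origin at its underside. (Farther left, beyond y = 510, a fixed drawer unit 170 high with its top drawer pulled out)
- reel: bystander: loose white tape reel lying flat, diameter 110, 14 high, behind the case on the right; origin at its underside

How it is judged:
By the outcome, as a careful person would: the job done as asked, in the order asked, and still so for the second after the job is handed in, with the robot touching nothing.
Of tube, connector1, connector2, toroid, spacer1, spacer2 only 4 to 6 are there at a start; the rules pass over those that are not, and their reading is None.
At some moment in a run one of tube, connector1, connector2, toroid, spacer1, spacer2, blade may be knocked a few centimetres aside while the robot is not near it.
It also fails if it takes over 210 s, if anything falls off the work surface, if the arm or the gripper's body presses on something with over 40 N, if the wrist force passes 120 N, or if a joint passes its speed limit or range.

## Working session

There is one attempt and no reset: what is moved stays moved. The work goes in short steps, Python scripts to look and compute and a shell command to move; the robot and the scene stay as the last step left them, time stands still between calls to the robot, and variables do not carry over. Pictures are saved under pics/ and viewed, at most 14 in all, crops included, and the job is handed in when it is done.

```bash
ls; mkdir -p pics
python3 - <<'E'
from cell import ctrl
import cv2,numpy as np
s=ctrl.read_state();print({k:np.round(v,3).tolist() for k,v in s.items()})
for n in("scene","top"):
    cv2.imwrite(f"pics/{n}0.png",ctrl.get_image(n)[:,:,::-1]);c=ctrl.calibration(n);print(n,{k:np.round(v,3).tolist() for k,v in c.items()})
E
```

```text
cell.py
nudge.py
pics
{'time_s': 0.0, 'joint_pos': [59.575, 23.6, -0.729, 91.503, 0.323, 64.99, -4.711], 'joint_velocities': [-0.029, -0.01, -0.078, 0.077, 0.011, 0.071, 0.061], 'joint_efforts': [0.001, -58.795, 0.642, -29.108, -0.054, 0.018, 0.0], 'tool_pos': [0.279, -0.559, 0.244], 'orientation': [[0.895, 0.446, -0.001], [0.446, -0.895, 0.001], [-0.0, -0.002, -1.0]], 'contact_force': [0.282, 0.093, 0.226], 'ft_torque': [0.051, -0.01, -0.068], 'gripper_force': 0.0, 'grip_width': 0.088}
scene {'camera_matrix': [[408.613, 0.0, 254.486], [0.0, 408.613, 190.117], [0.0, 0.0, 1.0]], 'k1': -0.108, 'R': [[-0.833, 0.553, -0.018], [0.382, 0.551, -0.742], [-0.401, -0.625, -0.67]], 't': [0.489, -0.209, 1.361]}
top {'camera_matrix': [[402.478, 0.0, 251.456], [0.0, 402.478, 189.077], [0.0, 0.0, 1.0]], 'k1': -0.118, 'R': [[0.02, -1.0, 0.009], [-0.987, -0.021, -0.158], [0.158, -0.006, -0.987]], 't': [0.01, 0.608, 0.987]}
```
Run:
```python
import cv2
for n in("scene","top"):
    cv2.imwrite(f"pics/{n}0b.png",cv2.resize(cv2.imread(f"pics/{n}0.png"),(800,600),interpolation=cv2.INTER_CUBIC))
```

View pics/top0b.png

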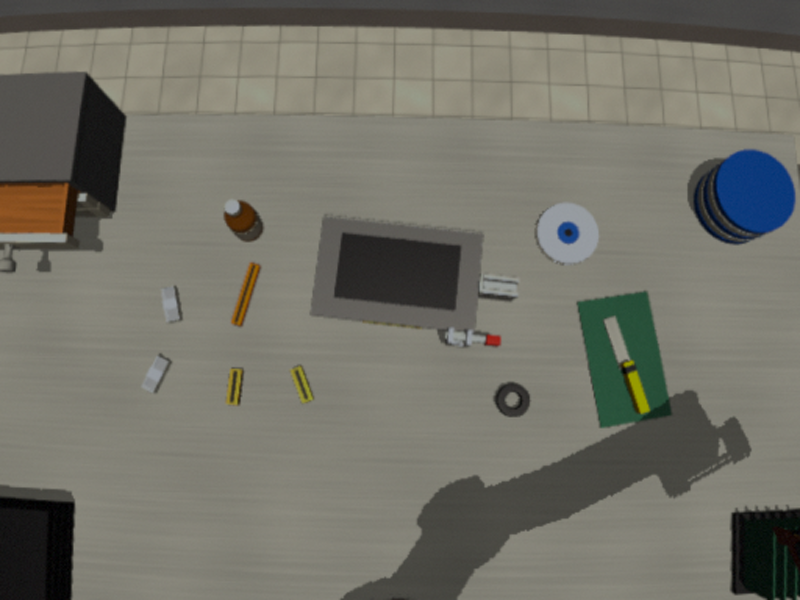

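View pics/scene0b.png

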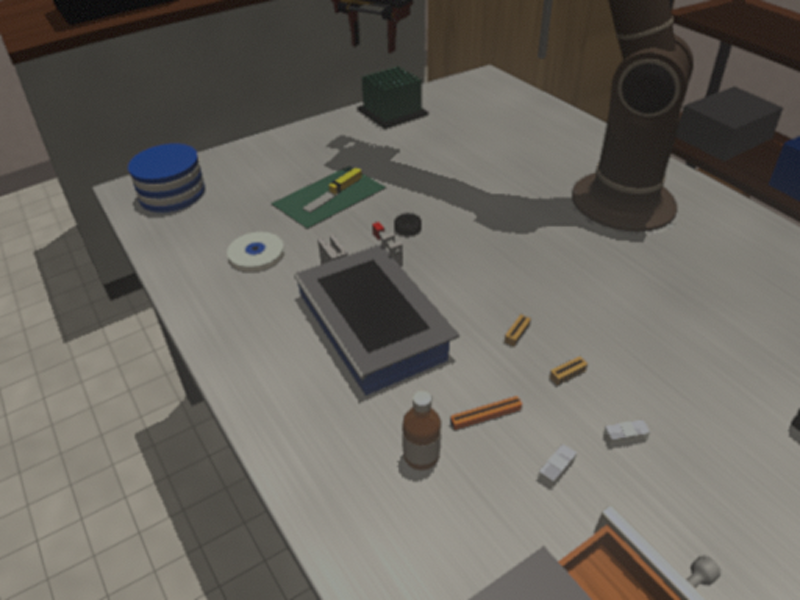

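Seen: all six parts are present. At 800x600 in the top view:
- Orange tube at (245,294).
- Connectors at (235,385) and (302,384).
- Spacers at (171,304) and (155,373).
- Toroid at (512,399).
- Pin head at (493,340), notch block at (499,286), blade at (630,365) on the mat.

The lid corners are about (323,215), (483,233), (476,329) and (311,317).

```bash
cat > h.py <<'E'
from cell import ctrl
import cv2,numpy as np
from scipy.spatial.transform import Rotation as Ro
def cast(cal,uv,z):
    """pixels -> world points on plane z"""
    uv=np.atleast_2d(np.float64(uv))
    p=cv2.undistortPoints(uv[:,None],cal["camera_matrix"],np.array([cal["k1"],0,0,0.]))[:,0]
    R,t=np.array(cal["R"]),np.array(cal["t"]); c=-R.T@t
    d=np.c_[p,np.ones(len(p))]@R
    return c+d*((z-c[2])/d[:,2])[:,None]
def project(cal,X):
    X=np.atleast_2d(np.float64(X))
    return cv2.projectPoints(X[:,None],cv2.Rodrigues(np.array(cal["R"]))[0],np.array(cal["t"]),np.array(cal["camera_matrix"]),np.array([cal["k1"],0,0,0.]))[0][:,0]
HSV=dict(orange=((6,170,90),(15,255,255)),yellow=((20,110,80),(34,255,255)),red=((0,170,90),(4,255,255)),green=((60,80,20),(90,255,140)))
def blobs(img,lo,hi,amin=30,roi=None):
    m=cv2.inRange(cv2.cvtColor(img,cv2.COLOR_RGB2HSV),lo,hi)
    if roi: k=np.zeros_like(m);a,b,c,d=roi;k[b:d,a:c]=1;m=m*k
    m=cv2.morphologyEx(m,cv2.MORPH_CLOSE,np.ones((5,5)))
    cs=[c for c in cv2.findContours(m,cv2.RETR_EXTERNAL,cv2.CHAIN_APPROX_NONE)[0] if cv2.contourArea(c)>amin]
    return sorted(cs,key=cv2.contourArea,reverse=True)
def rect(cal,c,z):
    """world min-area rect: centre, long side, short side, yaw of long side (deg)"""
    P=cast(cal,c.reshape(-1,2),z)[:,:2]
    b=cv2.boxPoints(cv2.minAreaRect((P*1000).astype(np.float32)))
    e=[b[1]-b[0],b[2]-b[1]];e.sort(key=np.linalg.norm)
    l,s=e[1],e[0]
    return np.round(b.mean(0),1),round(float(np.linalg.norm(l)),1),round(float(np.linalg.norm(s)),1),round(float(np.degrees(np.arctan2(l[1],l[0]))%180),1)
E
python3 - <<'E'
from h import *
im=cv2.imread("pics/top0.png")[:,:,::-1].copy();c=ctrl.calibration("top")
for n,z in(("orange",.016),("yellow",.018),("red",.073),("green",.004)):
    for k in blobs(im,*HSV[n]): print(n,cv2.boundingRect(k),rect(c,k,z))
for k in blobs(im,(0,0,0),(180,255,70),60,(300,230,350,275)): print("toroid",cv2.boundingRect(k),rect(c,k,.02))
for k in blobs(im,(0,0,0),(180,255,45),500,(190,130,320,215)): print("panel",cv2.boundingRect(k),rect(c,k,.052))
for k in blobs(im,(0,0,165),(180,40,255),30,(80,170,130,260)): print("spacer",cv2.boundingRect(k),rect(c,k,.02))
hsv=cv2.cvtColor(im,cv2.COLOR_RGB2HSV)
print([hsv[y,x].tolist() for x,y in((108,190),(100,240),(120,200),(205,160),(290,200),(150,180))])
print("lid",np.round(cast(c,np.array([[323,215],[483,233],[476,329],[311,317]])*.64,.052)*1000,1))
cv2.imwrite("pics/c1.png",cv2.resize(cv2.imread("pics/top0.png")[125:245,190:345],(775,600),interpolation=cv2.INTER_CUBIC))
E
```

```text
orange (0, 117, 44, 32) (array([761.2, 681.3], dtype=float32), 134.7, 90.6, 90.4)
yellow (399, 231, 17, 34) (array([ 465.7, -393.5], dtype=float32), 91.4, 18.5, 17.8)
yellow (186, 234, 14, 24) (array([460.7, 171.4], dtype=float32), 59.5, 20.1, 22.7)
yellow (145, 236, 10, 23) (array([454.2, 285.3], dtype=float32), 58.6, 20.6, 176.7)
red (311, 214, 9, 7) (array([ 535.3, -138.2], dtype=float32), 20.2, 14.9, 81.6)
green (370, 187, 59, 86) (array([ 514.1, -379.2], dtype=float32), 217.4, 128.1, 9.6)
green (489, 341, 23, 43) (array([ 150.4, -665.6], dtype=float32), 119.7, 68.1, 1.2)
toroid (316, 245, 23, 22) (array([ 441.7, -178.1], dtype=float32), 56.7, 53.8, 45.7)
panel (215, 150, 79, 47) (array([649.7,  15.8], dtype=float32), 195.8, 106.4, 84.8)
[[100, 5, 140], [105, 16, 159], [25, 25, 131], [21, 19, 94], [17, 18, 101], [27, 22, 128]]
lid [[ 741.4  141.9   52. ]
 [ 716.2 -127.    52. ]
 [ 554.5 -114.8   52. ]
 [ 568.7  154.9   52. ]]
```

View pics/c1.png

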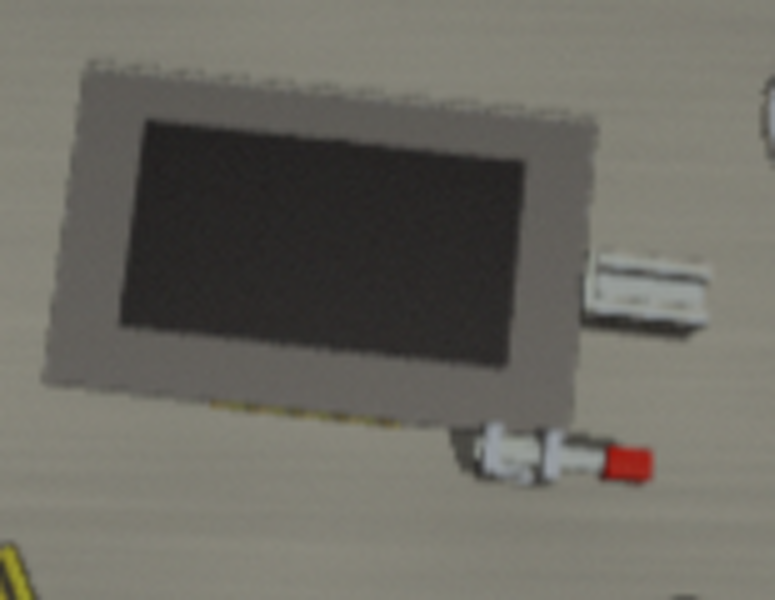

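```bash
cat >> h.py <<'E'
def down(yaw): 
    a=np.radians(yaw);c,s=np.cos(a),np.sin(a)
    return np.array([[c,s,0],[s,-c,0],[0,0,-1.]])
def delta(pos,R,s=None):
    """row from the present pose to TCP pos (m), orientation R"""
    s=s or ctrl.read_state();R0=np.array(s["orientation"])
    d=R0.T@(np.array(pos)-s["tool_pos"]);r=np.degrees(Ro.from_matrix(R0.T@R).as_rotvec())
    print("row",np.round(d,4).tolist(),np.round(r,2).tolist(),"n>=",int(np.ceil(max(np.linalg.norm(d)/.0625,np.linalg.norm(r)/10.7))))
    return d,r
YAW=-5.2;ORG=np.array([.653,.0150])
def case(x,y,z):
    a=np.radians(YAW);c,s=np.cos(a),np.sin(a);x/=1000;y/=1000
    return np.array([ORG[0]+c*x-s*y,ORG[1]+s*x+c*y,z/1000])
E
python3 - <<'E'
from h import *
c=ctrl.calibration("top")
P=cast(c,np.array([[90,62],[597,120],[577,428],[45,383]])/5+[190,125],.052);print(np.round(P*1000,1))
from numpy.linalg import norm
for i in range(4): e=P[(i+1)%4]-P[i];print(norm(e),np.degrees(np.arctan2(e[1],e[0])))
print(P.mean(0),case(-9,0,52))
print("block",cast(c,np.array([[590,250],[712,263],[708,327],[587,315]])/5+[190,125],.058),case(6,-135,58),case(6,-200,58),case(-26,-200,58))
w=ctrl.calibration("wrist");s=ctrl.read_state();C=-np.array(w["R"]).T@w["t"];R0=np.array(s["orientation"])
print("cam in tool",R0.T@(C-s["tool_pos"]),"axes",np.round(R0.T@np.array(w["R"]).T,3).tolist(),w["camera_matrix"][0][0],w["k1"])
print(case(-103,-164,62));delta(case(-103,-164,250),down(84.8));delta(case(-103,-164,250),down(-95.2))
E
```

```text
[[ 742.   138.5   52. ]
 [ 716.6 -127.7   52. ]
 [ 554.5 -116.8   52. ]
 [ 572.   155.1   52. ]]
0.26743011431026464 -95.45579276310687
0.16246854188959955 176.146975246056
0.2724525816347915 86.31699262539178
0.170833927127425 -5.57245069176806
[0.64626387 0.01229433 0.052     ] [0.64403704 0.01581569 0.052     ]
block [[ 0.64592771 -0.12277058  0.058     ]
 [ 0.64054619 -0.18605929  0.058     ]
 [ 0.60709856 -0.18355103  0.058     ]
 [ 0.61200952 -0.1211146   0.058     ]] [ 0.64673991 -0.11998819  0.058     ] [ 0.64084879 -0.18472068  0.058     ] [ 0.60898049 -0.18182043  0.058     ]
cam in tool [ 0.07924631  0.000915   -0.13954928] axes [[-0.0, -0.957, -0.289], [1.0, -0.0, 0.0], [-0.0, -0.289, 0.957]] 338.4949974941377 -0.07646158218521056
[ 0.53556016 -0.13898989  0.062     ]
row [0.4172, -0.2611, -0.0058] [-0.08, -0.03, -58.28] n>= 8
row [0.4172, -0.2611, -0.0058] [-0.04, 0.09, 121.72] n>= 12
```

```bash
R='[0.417,-0.261,0.01,-0.1,0,-58.3]'; python3 nudge.py '[[0.417,-0.261,0.01,0,0,-58.3],[0.417,-0.261,0.01,0,0,-58.3],[0.417,-0.261,0.01,0,0,-58.3],[0.417,-0.261,0.01,0,0,-58.3],[0.417,-0.261,0.01,0,0,-58.3],[0.417,-0.261,0.01,0,0,-58.3],[0.417,-0.261,0.01,0,0,-58.3],[0.417,-0.261,0.01,0,0,-58.3],[0.417,-0.261,0.01,0,0,-58.3],[0.417,-0.261,0.01,0,0,-58.3],[0.417,-0.261,0.01,0,0,-58.3],[0.417,-0.261,0.01,0,0,-58.3]]' 0.05
python3 - <<'E'
from h import *
c=ctrl.calibration("wrist");im=ctrl.get_image("wrist")
cv2.imwrite("pics/w1.png",cv2.resize(im[:,:,::-1],(768,576)))
for k in blobs(im,*HSV["red"]): print(cv2.boundingRect(k),rect(c,k,.073))
print(project(c,[case(-103,-164,73),case(-26,-200,58),case(6,-200,58),case(-26,-135,58),case(6,-135,58),case(-115,-129,73),case(-91,-129,73)])*1.5)
E
```

```text
time_s: 1.6
tool_pos: [0.5351, -0.141, 0.2347]
orientation: [[0.093, 0.996, -0.0], [0.996, -0.093, -0.0], [-0.0, -0.0, -1.0]]
contact_force: [-0.6, 0.3, 0.2]
grip_width: 0.0498
gripper_force: 0.0
(247, 162, 15, 24) (array([ 537.8, -138.9], dtype=float32), 21.7, 13.0, 84.7)
[[377.42867817 260.90710682]
 [493.66997361 307.8280223 ]
 [541.26477972 307.62599186]
 [500.11591581 210.00817164]
 [550.35698924 210.23281843]
 [357.05443638 203.71621214]
 [397.54264641 203.6272088 ]]
```

View pics/w1.png

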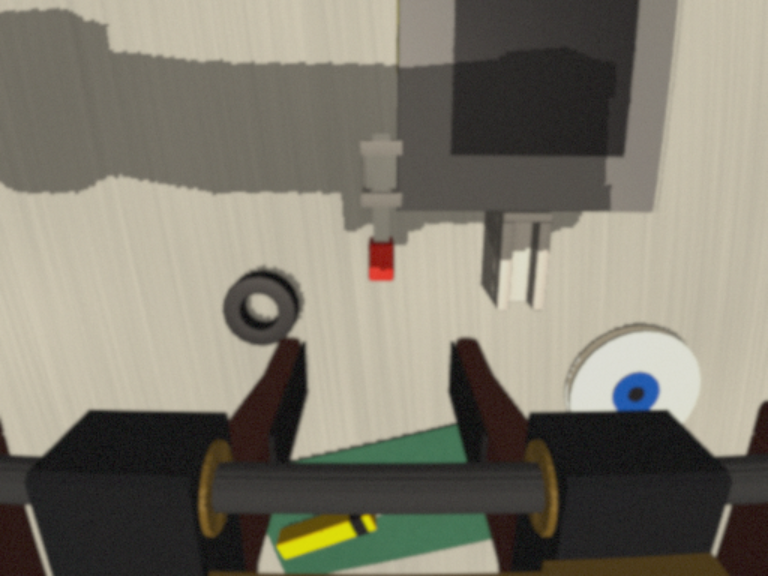

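The wrist view shows the red head at (381,260), the lugs at x 361–403 and the block's outer end at 497–545, row 308. All sit about +4 px in case x from my prediction, so I shift the case by +2 mm.

```bash
sed -i 's/ORG=np.array(\[.653,.0150\])/ORG=np.array([.655,.0150])/' h.py
python3 - <<'E'
from h import *
delta(case(-103,-164,65),down(84.8))
E
```

```text
row [0.002, 0.0022, 0.1697] [-0.0, 0.02, -0.1] n>= 3
```

```bash
python3 nudge.py '[[0.002,0.002,0.05,0,0,0],[0.002,0.002,0.1,0,0,0],[0.002,0.002,0.14,0,0,0],[0.002,0.002,0.17,0,0,0],[0.002,0.002,0.17,0,0,0],[0.002,0.002,0.17,0,0,0]]' 0.05 >/dev/null; python3 nudge.py '[[0,0,0,0,0,0],[0,0,0,0,0,0],[0,0,0,0,0,0],[0,0,0,0,0,0],[0,0,0,0,0,0],[0,0,0,0,0,0]]' 0.005 25
```

```text
time_s: 3.15
tool_pos: [0.538, -0.1378, 0.0649]
orientation: [[0.09, 0.996, 0.0], [0.996, -0.09, -0.0], [-0.0, 0.0, -1.0]]
contact_force: [-0.5, -0.2, 3.7]
grip_width: 0.0158
gripper_force: 25.0
```

```bash
python3 nudge.py '[[-0.01,0,0,0,0,0],[-0.02,0,0,0,0,0]]'; python3 nudge.py '[[-0.015,0,0,0,0,0],[-0.03,0,0,0,0,0],[-0.045,0,0,0,0,0],[-0.045,0,0,0,0,0]]'
python3 - <<'E'
from h import *
delta(case(-103,-164,65),down(84.8))
E
```

```text
time_s: 3.4
tool_pos: [0.5362, -0.158, 0.0647]
orientation: [[0.09, 0.996, 0.0], [0.996, -0.09, 0.0], [0.0, 0.0, -1.0]]
contact_force: [0.5, 1.5, 3.3]
grip_width: 0.0156
gripper_force: 25.0
time_s: 3.9
tool_pos: [0.5311, -0.2048, 0.0642]
orientation: [[0.093, 0.996, -0.001], [0.996, -0.093, -0.001], [-0.001, -0.001, -1.0]]
contact_force: [-0.0, 0.2, -0.5]
grip_width: 0.0159
gripper_force: 25.0
row [0.0661, 0.0003, -0.0008] [-0.05, 0.05, -0.16] n>= 2
```

```bash
python3 nudge.py '[[0,0,-0.03,0,0,0],[0,0,-0.06,0,0,0],[0,0.04,-0.06,0,0,0],[0.0,0.093,-0.06,0,0,0],[0.0,0.093,-0.06,0,0,0],[0.0,0.093,-0.06,0,0,0]]'
python3 - <<'E'
from h import *
c=ctrl.calibration("wrist");im=ctrl.get_image("wrist")
cv2.imwrite("pics/w2.png",cv2.resize(im[:,:,::-1],(768,576)))
delta(case(-10,-222,85),down(84.8))
print(project(c,[case(-18,-200,58),case(-2,-200,58),case(-18,-141,58),case(-2,-141,58),case(-26,-200,58),case(6,-200,58)])*1.5)
E
```

```text
time_s: 4.65
tool_pos: [0.6237, -0.2102, 0.1238]
orientation: [[0.09, 0.996, -0.002], [0.996, -0.09, 0.001], [0.0, -0.002, -1.0]]
contact_force: [-0.3, -0.1, -1.3]
grip_width: 0.0165
gripper_force: 25.0
row [0.0055, 0.0011, 0.0391] [-0.1, -0.0, 0.03] n>= 1
[[359.6938132  259.2806784 ]
 [398.08451896 259.32730908]
 [358.43640639 111.28670204]
 [399.82078178 111.32975337]
 [340.51201733 259.26532047]
 [417.26823479 259.35855417]]
```

View pics/w2.png

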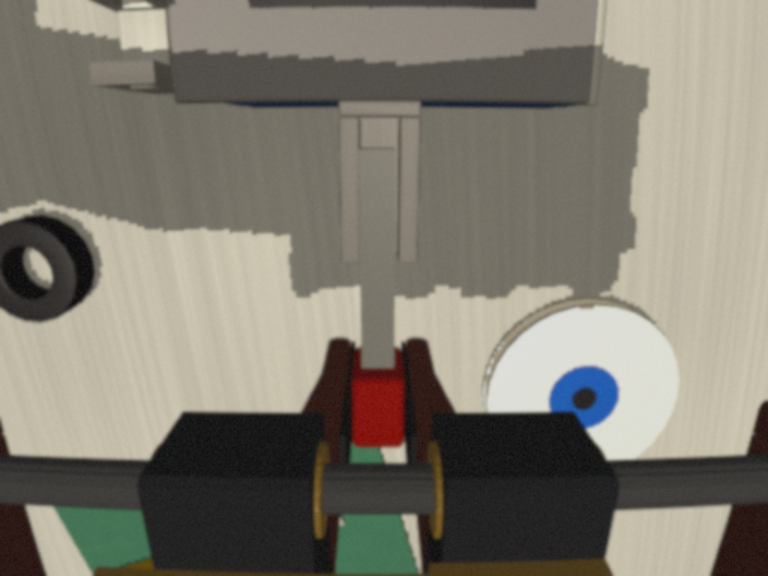

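The wrist view shows the shank (centre x about 377) lined up over the slot (358–400). I'll lower it.

```bash
python3 nudge.py '[[0.005,0.001,0.03,0,0,0],[0.005,0.001,0.05,0,0,0],[0.005,0.001,0.065,0,0,0],[0.005,0.001,0.072,0,0,0],[0.005,0.001,0.072,0,0,0],[0.005,0.001,0.072,0,0,0]]'; python3 nudge.py '[[0,0,0,0,0,0],[0,0,0,0,0,0],[0,0,0,0,0,0]]' 0.034; python3 nudge.py '[[0,0,-0.03,0,0,0],[0,0,-0.09,0,0,0],[0,0,-0.14,0,0,0],[0,0,-0.18,0,0,0],[0,0,-0.18,0,0,0],[0,0,-0.18,0,0,0]]' 0.07
python3 - <<'E'
from h import *
c=ctrl.calibration("wrist");im=ctrl.get_image("wrist")
for k in blobs(im,*HSV["red"]): print(cv2.boundingRect(k),rect(c,k,.058),case(-10,-222,58))
cv2.imwrite("pics/w3.png",cv2.resize(im[:,:,::-1],(512,384)))
im=ctrl.get_image("top");c=ctrl.calibration("top");cv2.imwrite("pics/top1.png",im[:,:,::-1])
for k in blobs(im,*HSV["yellow"]): print(cv2.boundingRect(k),rect(c,k,.026))
for k in blobs(im,(0,0,150),(180,60,255),60,(380,195,415,240)): print(cv2.boundingRect(k),rect(c,k,.007))
E
```

```text
time_s: 5.45
tool_pos: [0.6265, -0.2062, 0.0534]
orientation: [[0.09, 0.996, 0.001], [0.996, -0.09, -0.0], [-0.0, 0.001, -1.0]]
contact_force: [-0.2, 0.5, -0.7]
grip_width: 0.0158
gripper_force: 25.0
time_s: 5.82
tool_pos: [0.6262, -0.206, 0.0529]
orientation: [[0.09, 0.996, 0.0], [0.996, -0.09, -0.0], [-0.0, 0.0, -1.0]]
contact_force: [-0.5, -0.7, 0.3]
grip_width: 0.0339
gripper_force: 0.0
time_s: 6.58
tool_pos: [0.6256, -0.2059, 0.2321]
orientation: [[0.09, 0.996, -0.001], [0.996, -0.09, -0.0], [-0.0, -0.001, -1.0]]
contact_force: [-0.6, -1.1, 0.5]
grip_width: 0.07
gripper_force: 0.0
(246, 163, 15, 23) (array([ 626.8, -207.4], dtype=float32), 22.1, 13.0, 82.1) [ 0.62492072 -0.20518001  0.058     ]
(145, 236, 10, 23) (array([454.1, 282.8], dtype=float32), 58.2, 21.5, 176.4)
(186, 234, 14, 24) (array([460.6, 170.3], dtype=float32), 59.1, 19.9, 22.7)
(399, 230, 9, 26) (array([ 476.5, -381.3], dtype=float32), 65.8, 15.5, 9.1)
(387, 204, 16, 28) (array([ 546.1, -365.2], dtype=float32), 73.7, 19.1, 18.2)
```

View pics/w3.png

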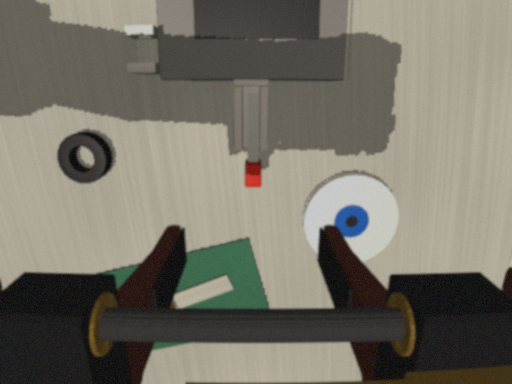

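The pin is parked in the slot, its head just outside at (253,174). Now the blade.

Run:
```python
from h import *
c=ctrl.calibration("top");im=cv2.imread("pics/top0.png")[:,:,::-1].copy()
print(rect(c,blobs(im,*HSV["yellow"])[0],.026))
delta([.492,-.383,.2],down(18))
```

```text
(array([ 465.5, -390.3], dtype=float32), 90.7, 18.4, 17.8)
row [-0.1884, -0.1166, 0.0313] [-0.14, 0.06, 66.82] n>= 7
```

```bash
python3 nudge.py '[[-0.188,-0.117,0.031,0,0,66.8],[-0.188,-0.117,0.031,0,0,66.8],[-0.188,-0.117,0.031,0,0,66.8],[-0.188,-0.117,0.031,0,0,66.8],[-0.188,-0.117,0.031,0,0,66.8],[-0.188,-0.117,0.031,0,0,66.8],[-0.188,-0.117,0.031,0,0,66.8],[-0.188,-0.117,0.031,0,0,66.8],[-0.188,-0.117,0.031,0,0,66.8]]'
python3 - <<'E'
from h import *
c=ctrl.calibration("wrist");im=ctrl.get_image("wrist");cv2.imwrite("pics/w4.png",im[:,:,::-1])
for k in blobs(im,*HSV["yellow"]): print(cv2.boundingRect(k),rect(c,k,.026))
for k in blobs(im,(0,0,120),(180,70,255),300,(150,0,380,260)): print(cv2.boundingRect(k),rect(c,k,.007))
E
```

```text
time_s: 7.8
tool_pos: [0.4925, -0.3825, 0.2013]
orientation: [[0.95, 0.312, -0.0], [0.312, -0.95, 0.0], [-0.0, -0.0, -1.0]]
contact_force: [-0.6, 0.0, -0.3]
grip_width: 0.0699
gripper_force: 0.0
(243, 175, 20, 68) (array([ 458. , -395.5], dtype=float32), 70.7, 18.7, 17.7)
(89, 302, 11, 54) (array([ 261. , -267.6], dtype=float32), 76.9, 11.6, 9.9)
(403, 302, 12, 54) (array([ 374.7, -613.1], dtype=float32), 76.3, 12.5, 25.5)
(243, 153, 19, 12) (array([ 506.7, -379.1], dtype=float32), 17.1, 10.6, 108.2)
(185, 0, 195, 260) (array([ 530.1, -407.9], dtype=float32), 261.4, 214.4, 18.1)
(150, 133, 43, 120) (array([ 438.1, -311.6], dtype=float32), 132.9, 42.4, 13.1)
(241, 70, 25, 94) (array([ 541.6, -369. ], dtype=float32), 89.4, 24.1, 17.7)
```

View pics/w4.png

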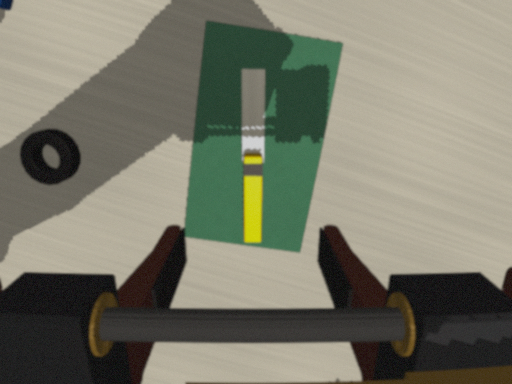

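```bash
python3 nudge.py '[[0,0.002,0.05,0,0,0],[0,0.002,0.1,0,0,0],[0,0.002,0.145,0,0,0],[0,0.002,0.17,0,0,0],[0,0.002,0.17,0,0,0],[0,0.002,0.17,0,0,0]]' 0.05; python3 nudge.py '[[0,0,0,0,0,0],[0,0,0,0,0,0],[0,0,0,0,0,0],[0,0,0,0,0,0]]' 0.005 60;  python3 nudge.py '[[0,0,-0.03,0,0,0],[0,0,-0.07,0,0,0],[0,0,-0.12,0,0,0],[0,0,-0.12,0,0,0]]'
python3 - <<'E'
from h import *
c=ctrl.calibration("wrist");im=ctrl.get_image("wrist");cv2.imwrite("pics/w5.png",im[:,:,::-1])
print(c["t"]); delta(case(-220,0,60),down(-5.2))
E
```

```text
time_s: 8.6
tool_pos: [0.4936, -0.3849, 0.0327]
orientation: [[0.951, 0.31, 0.001], [0.31, -0.951, -0.001], [0.001, 0.001, -1.0]]
contact_force: [0.2, -0.8, 0.2]
grip_width: 0.0498
gripper_force: 0.0
time_s: 9.1
tool_pos: [0.4933, -0.3845, 0.032]
orientation: [[0.951, 0.309, 0.0], [0.309, -0.951, -0.0], [0.0, 0.0, -1.0]]
contact_force: [-0.1, 0.2, 3.6]
grip_width: 0.0177
gripper_force: 60.0
time_s: 9.6
tool_pos: [0.4951, -0.3859, 0.1559]
orientation: [[0.951, 0.309, 0.006], [0.309, -0.951, -0.004], [0.004, 0.006, -1.0]]
contact_force: [0.6, -0.4, -0.8]
grip_width: 0.0176
gripper_force: 60.0
[-0.52195327  0.32936797  0.40292541]
row [0.0746, -0.4177, 0.0923] [0.14, -0.15, 23.22] n>= 7
```

View pics/w5.png

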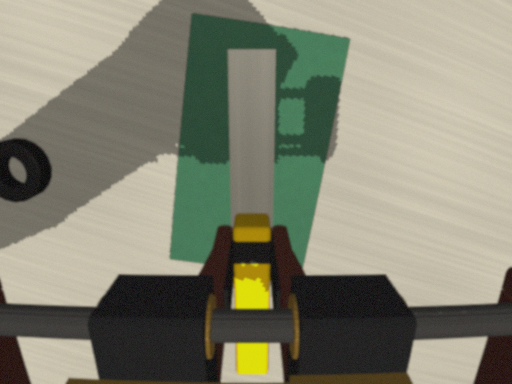

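The blade is held straight, its tip at (252,48). Now to the front of the slot.

```bash
python3 nudge.py '[[0.065,-0.418,0.02,0,0,23.2],[0.065,-0.418,0.02,0,0,23.2],[0.065,-0.418,0.02,0,0,23.2],[0.065,-0.418,0.02,0,0,23.2],[0.065,-0.418,0.02,0,0,23.2],[0.065,-0.418,0.02,0,0,23.2],[0.065,-0.418,0.02,0,0,23.2],[0.065,-0.418,0.09,0,0,23.2],[0.065,-0.418,0.09,0,0,23.2],[0.065,-0.418,0.09,0,0,23.2]]'
python3 - <<'E'
from h import *
c=ctrl.calibration("wrist");im=ctrl.get_image("wrist");cv2.imwrite("pics/w6.png",im[:,:,::-1])
s=ctrl.read_state();R=np.array(s["orientation"])
print(project(c,[s["tool_pos"]+R@[.0955,0,.025]]),project(c,[case(-93,-50,37),case(-93,50,37),case(-93,0,52),case(-93,100,52)]))
delta(case(-205,0,68),down(-5.2));delta(case(-173,0,68),down(-5.2))
E
```

```text
time_s: 10.9
tool_pos: [0.4249, 0.0324, 0.0613]
orientation: [[0.996, -0.091, -0.003], [-0.091, -0.996, -0.001], [-0.003, 0.001, -1.0]]
contact_force: [-0.7, 0.5, -0.8]
grip_width: 0.0176
gripper_force: 60.0
[[249.50036578  49.75804782]] [[356.27005031 -47.60266886]
 [126.55284019 -46.61194097]
 [240.00575717 -64.00310157]
 [ -2.28270148 -49.81491136]]
row [0.0248, -0.0034, -0.0058] [0.02, 0.02, -0.06] n>= 1
row [0.0568, -0.0035, -0.0058] [0.02, 0.02, -0.06] n>= 1
```

View pics/w6.png

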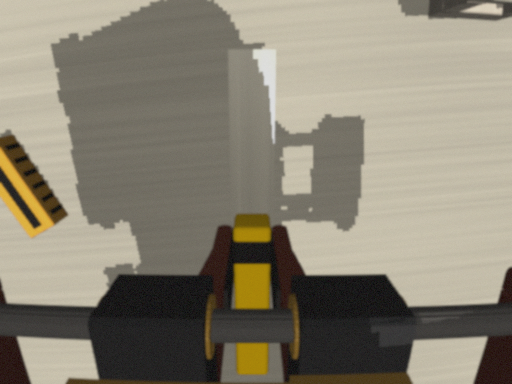

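```bash
python3 nudge.py '[[0.015,-0.003,-0.006,0,0,0],[0.03,-0.003,-0.006,0,0,0],[0.03,-0.003,-0.006,0,0,0]]'
python3 - <<'E'
from h import *
c=ctrl.calibration("wrist");im=ctrl.get_image("wrist")
for k in blobs(im,(15,90,40),(36,255,255),20,(100,0,420,60)): print(cv2.boundingRect(k))
hsv=cv2.cvtColor(im,cv2.COLOR_RGB2HSV);print(hsv[0:60:4,200].tolist())
print(project(c,[case(-93,-50,37),case(-93,50,37),case(-93,0,52)]))
delta(case(-200,0,68),down(-5.2))
E
```

```text
time_s: 11.32
tool_pos: [0.4576, 0.0328, 0.0686]
orientation: [[0.996, -0.092, 0.003], [-0.092, -0.996, 0.0], [0.003, -0.0, -1.0]]
contact_force: [-0.1, -0.1, -0.6]
grip_width: 0.0175
gripper_force: 60.0
(148, 28, 210, 9)
[[17, 29, 79], [17, 29, 79], [9, 23, 77], [13, 29, 80], [20, 28, 81], [19, 35, 80], [19, 27, 76], [23, 118, 78], [24, 237, 140], [20, 48, 111], [22, 33, 115], [20, 32, 119], [17, 30, 121], [22, 32, 119], [24, 35, 117]]
[[354.58053586  33.48867427]
 [144.10013033  33.90287186]
 [248.99729753  26.8953509 ]]
row [-0.0005, -0.0002, 0.0001] [-0.01, -0.06, -0.05] n>= 1
```

The ledge is seen at columns 148–358, within 2 mm of the prediction. Insert, then lift.

```bash
python3 nudge.py '[[0.01,0,0,0,0,0],[0.02,0,0,0,0,0],[0.026,0,0,0,0,0],[0.026,0,0,0,0,0]]'; python3 nudge.py '[[0,0,-0.003,0,0,0],[0,0,-0.007,0,0,0],[0.001,0,-0.012,0,0,0],[0.001,0,-0.017,0,0,0],[0.002,0,-0.025,0,0,0],[0.003,0,-0.033,0,0,0],[0.005,0,-0.041,0,0,0],[0.005,0,-0.041,0,0,0]]'
python3 - <<'E'
from h import *
cv2.imwrite("pics/w7.png",np.hstack([ctrl.get_image("wrist")[:260,:,::-1][:,100:400],ctrl.get_image("scene")[130:390-0,150:350,::-1][:260][:254] if 0 else cv2.resize(ctrl.get_image("scene")[130:260,150:350,::-1],(400,260))]))
E
```

```text
time_s: 11.88
tool_pos: [0.4821, 0.031, 0.0675]
orientation: [[0.996, -0.091, -0.0], [-0.091, -0.996, 0.0], [-0.0, -0.0, -1.0]]
contact_force: [0.9, 0.7, -1.3]
grip_width: 0.0175
gripper_force: 60.0
time_s: 12.88
tool_pos: [0.4876, 0.0305, 0.1096]
orientation: [[0.996, -0.091, 0.002], [-0.091, -0.996, 0.0], [0.002, -0.0, -1.0]]
contact_force: [-1.1, 0.6, -1.5]
grip_width: 0.0175
gripper_force: 60.0
```

View pics/w7.png

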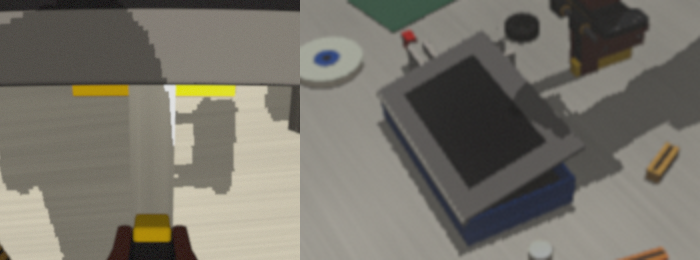

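The lid rises with the blade under its edge. I'll carry on along the arc.

```bash
python3 nudge.py '[[0.004,0,-0.012,0,0,0],[0.009,0,-0.023,0,0,0],[0.015,0,-0.034,0,0,0],[0.022,0,-0.045,0,0,0],[0.03,0,-0.055,0,0,0],[0.039,0,-0.065,0,0,0],[0.049,0,-0.074,0,0,0],[0.059,0,-0.082,0,0,0],[0.07,0,-0.089,0,0,0],[0.082,0,-0.095,0,0,0],[0.094,0,-0.1,0,0,0],[0.106,0,-0.104,0,0,0],[0.118,0,-0.107,0,0,0],[0.13,0,-0.107,0,0,0],[0.13,0,-0.107,0,0,0]]'
python3 - <<'E'
from h import *
cv2.imwrite("pics/w8.png",np.hstack([cv2.resize(ctrl.get_image("wrist")[:,:,::-1],(347,260)),cv2.resize(ctrl.get_image("scene")[90:260,150:400,::-1],(382,260))]))
E
```

```text
time_s: 14.85
tool_pos: [0.6172, 0.0187, 0.2153]
orientation: [[0.996, -0.091, 0.001], [-0.091, -0.996, 0.0], [0.001, -0.0, -1.0]]
contact_force: [-0.3, -0.2, 0.1]
grip_width: 0.0174
gripper_force: 60.0
```

View pics/w8.png

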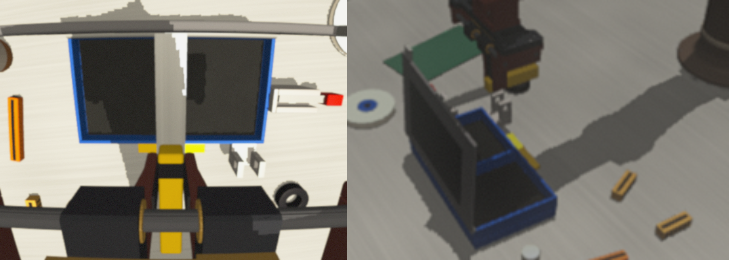

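```bash
python3 nudge.py '[[0.012,0,0,0,0,0],[0.024,0,0,0,0,0],[0.036,0,0,0,0,0],[0.048,0,0,0,0,0],[0.06,0,0,0,0,0],[0.068,0,0,0,0,0],[0.068,0,0,0,0,0]]'; python3 nudge.py '[[-0.03,0,0,0,0,0],[-0.08,0,0,0,0,0],[-0.13,0,0,0,0,0],[-0.18,0,0,0,0,0],[-0.18,0,0,0,0,0]]'
python3 - <<'E'
from h import *
im=ctrl.get_image("top");c=ctrl.calibration("top");cv2.imwrite("pics/w9.png",np.hstack([cv2.resize(ctrl.get_image("scene")[70:260,150:400,::-1],(342,260)),im[100:360,100:500,::-1]]))
for z in(.18,.2): print(z)
delta([.4933,-.3845,.12],down(18))
E
```

```text
time_s: 15.82
tool_pos: [0.6847, 0.0125, 0.2155]
orientation: [[0.996, -0.091, 0.001], [-0.091, -0.996, -0.0], [0.001, -0.0, -1.0]]
contact_force: [0.1, -0.7, -1.5]
grip_width: 0.0175
gripper_force: 60.0
time_s: 16.45
tool_pos: [0.5017, 0.0291, 0.2164]
orientation: [[0.996, -0.089, 0.0], [-0.089, -0.996, -0.0], [0.0, 0.0, -1.0]]
contact_force: [0.4, 0.7, 0.2]
grip_width: 0.0177
gripper_force: 60.0
0.18
0.2
row [0.025, 0.4128, 0.0967] [0.02, -0.17, -23.18] n>= 7
```

View pics/w9.png

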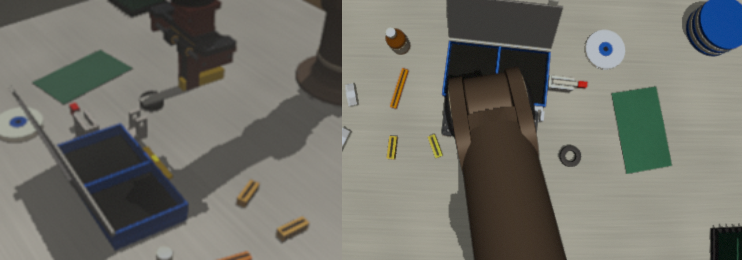

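The lid stands past upright in both views, and the blade is clear of it. Blade back to the mat.

```bash
python3 nudge.py '[[0.025,0.413,0.097,0,0,-23.2],[0.025,0.413,0.097,0,0,-23.2],[0.025,0.413,0.097,0,0,-23.2],[0.025,0.413,0.097,0,0,-23.2],[0.025,0.413,0.097,0,0,-23.2],[0.025,0.413,0.097,0,0,-23.2],[0.025,0.413,0.097,0,0,-23.2],[0.025,0.413,0.097,0,0,-23.2],[0.025,0.413,0.16,0,0,-23.2],[0.025,0.413,0.175,0,0,-23.2],[0.025,0.413,0.179,0,0,-23.2],[0.025,0.413,0.179,0,0,-23.2]]'
python3 - <<'E'
from h import *
delta([.4933,-.3845,.033],down(18))
E
```

```text
time_s: 18.05
tool_pos: [0.4934, -0.3849, 0.0381]
orientation: [[0.951, 0.31, 0.002], [0.31, -0.951, -0.001], [0.001, 0.002, -1.0]]
contact_force: [0.4, 0.4, 0.1]
grip_width: 0.0179
gripper_force: 60.0
row [0.0, -0.0005, 0.0051] [0.09, -0.07, 0.05] n>= 1
```

```bash
python3 nudge.py '[[0,0,0.003,0,0,0],[0,0,0.005,0,0,0],[0,0,0.006,0,0,0],[0,0,0.006,0,0,0]]'; python3 nudge.py '[[0,0,0,0,0,0],[0,0,0,0,0,0],[0,0,0,0,0,0]]' 0.04; python3 nudge.py '[[0,0,-0.05,0,0,0],[0,0,-0.11,0,0,0],[0,0,-0.17,0,0,0],[0,0,-0.17,0,0,0],[0,0,-0.17,0,0,0]]' 0.085;  python3 - <<'E'
from h import *
c=ctrl.calibration("wrist");im=ctrl.get_image("wrist")
for k in blobs(im,*HSV["yellow"],300): print(cv2.boundingRect(k),rect(c,k,.026))
for k in blobs(im,(0,0,0),(180,255,55),300,(0,60,140,240)): print("tor",cv2.boundingRect(k),rect(c,k,.02))
delta([.442,-.178,.2],down(-5.2))
E
```

```text
time_s: 18.55
tool_pos: [0.4926, -0.3849, 0.032]
orientation: [[0.951, 0.309, 0.001], [0.309, -0.951, -0.001], [0.001, 0.001, -1.0]]
contact_force: [-1.9, 2.2, 7.8]
grip_width: 0.0177
gripper_force: 60.0
time_s: 18.92
tool_pos: [0.4921, -0.3847, 0.0306]
orientation: [[0.951, 0.309, -0.0], [0.309, -0.951, 0.0], [-0.0, -0.0, -1.0]]
contact_force: [0.7, -0.2, 1.1]
grip_width: 0.0399
gripper_force: 0.0
time_s: 19.55
tool_pos: [0.4919, -0.3845, 0.2003]
orientation: [[0.951, 0.309, -0.0], [0.309, -0.951, 0.0], [-0.0, -0.0, -1.0]]
contact_force: [-0.4, 0.3, -1.0]
grip_width: 0.084
gripper_force: 0.0
(243, 175, 19, 68) (array([ 457.6, -397. ], dtype=float32), 70.4, 18.3, 18.0)
tor (18, 129, 60, 55) (array([ 445.5, -188.2], dtype=float32), 63.1, 53.4, 122.0)
row [0.0167, -0.2114, -0.0003] [-0.07, 0.09, 23.22] n>= 4
```

```bash
python3 nudge.py '[[0.015,-0.208,0,0,0,23.2],[0.015,-0.208,0,0,0,23.2],[0.015,-0.208,0,0,0,23.2],[0.015,-0.208,0,0,0,23.2],[0.015,-0.208,0,0,0,23.2],[0.015,-0.208,0,0,0,23.2]]' 0.085;  python3 - <<'E'
from h import *
c=ctrl.calibration("wrist");im=ctrl.get_image("wrist");cv2.imwrite("pics/w10.png",im[:,:,::-1])
for k in blobs(im,(0,0,0),(180,255,60),300,(180,90,340,260)): print("tor",cv2.boundingRect(k),rect(c,k,.02),rect(c,k,.01))
print(project(c,[[.442,-.178,.02]]))
delta([.442,-.178,.025],down(-5.2))
E
```

```text
time_s: 20.35
tool_pos: [0.442, -0.1834, 0.2]
orientation: [[0.996, -0.091, -0.001], [-0.091, -0.996, -0.0], [-0.001, 0.0, -1.0]]
contact_force: [-0.7, -0.1, -0.6]
grip_width: 0.0851
gripper_force: 0.0
tor (225, 142, 50, 23) (array([ 462.6, -183.1], dtype=float32), 47.5, 19.2, 90.7) (array([ 460.8, -182.8], dtype=float32), 49.0, 19.8, 90.7)
[[245.25392825 173.01519694]]
row [-0.0004, -0.0056, 0.175] [0.01, 0.06, -0.08] n>= 3
```

View pics/w10.png

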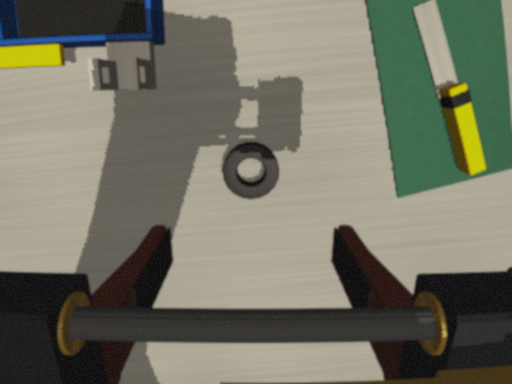

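The toroid centre is at pixel (251,170), so about (0.445, -0.184), right under the tool's centreline. I'll grasp there.

```bash
python3 - <<'E'
from h import *
print(cast(ctrl.calibration("wrist"),[[251,170]],.02))
E
python3 nudge.py '[[0.003,0,0.05,0,0,0],[0.003,0,0.11,0,0,0],[0.003,0,0.15,0,0,0],[0.003,0,0.174,0,0,0],[0.003,0,0.174,0,0,0],[0.003,0,0.174,0,0,0]]'; python3 nudge.py '[[0,0,0,0,0,0],[0,0,0,0,0,0],[0,0,0,0,0,0],[0,0,0,0,0,0]]' 0.04 25;  python3 nudge.py '[[0,0,-0.03,0,0,0],[0,0,-0.07,0,0,0],[0,0,-0.1,0,0,0],[0,0,-0.1,0,0,0]]'
python3 - <<'E'
from h import *
delta(case(35,-66,125),down(-5.2));delta(case(35,-66,48),down(-5.2))
E
```

```text
[[ 0.4445451  -0.18408933  0.02      ]]
time_s: 21.15
tool_pos: [0.445, -0.1835, 0.0264]
orientation: [[0.996, -0.092, -0.001], [-0.092, -0.996, -0.0], [-0.001, 0.0, -1.0]]
contact_force: [-0.7, 0.8, -0.2]
grip_width: 0.0849
gripper_force: 0.0
time_s: 21.65
tool_pos: [0.4453, -0.1826, 0.027]
orientation: [[0.996, -0.09, 0.001], [-0.09, -0.996, -0.0], [0.001, 0.0, -1.0]]
contact_force: [-1.3, -0.2, 3.5]
grip_width: 0.0553
gripper_force: 25.0
time_s: 22.15
tool_pos: [0.4464, -0.1829, 0.1286]
orientation: [[0.996, -0.09, 0.004], [-0.09, -0.996, -0.001], [0.004, 0.001, -1.0]]
contact_force: [0.0, 0.4, -1.5]
grip_width: 0.0555
gripper_force: 25.0
row [0.2249, -0.1499, 0.0044] [0.06, -0.24, 0.01] n>= 5
row [0.2245, -0.15, 0.0814] [0.06, -0.24, 0.01] n>= 5
```

Run:
```python
from h import *
print(ctrl.read_state()["joint_pos"])
delta(case(-36,-66,125),down(-5.2));delta(case(-36,-66,48),down(-5.2))
```

```text
[ 19.00250345  18.04733796  -2.97048791 117.9533598    1.34219035
  43.77992722 -79.97396675]
row [0.1539, -0.15, 0.0041] [0.06, -0.24, 0.01] n>= 4
row [0.1535, -0.15, 0.0811] [0.06, -0.24, 0.01] n>= 4
```

```bash
python3 nudge.py '[[0.154,-0.15,0.004,0,0,0],[0.154,-0.15,0.004,0,0,0],[0.154,-0.15,0.004,0,0,0],[0.154,-0.15,0.004,0,0,0],[0.154,-0.15,0.03,0,0,0],[0.154,-0.15,0.06,0,0,0],[0.154,-0.15,0.077,0,0,0],[0.154,-0.15,0.08,0,0,0],[0.154,-0.15,0.08,0,0,0]]'; python3 nudge.py '[[0,0,0,0,0,0],[0,0,0,0,0,0]]' 0.066;  python3 nudge.py '[[0,0,-0.04,0,0,0],[0,0,-0.1,0,0,0],[0,0,-0.15,0,0,0],[0,0,-0.15,0,0,0]]' 0.05
python3 - <<'E'
from h import *
c=ctrl.calibration("top");im=cv2.imread("pics/top1.png")[:,:,::-1].copy()
for k in blobs(im,(95,0,130),(125,60,255),20,(80,170,130,260)): print(cv2.boundingRect(k),rect(c,k,.02))
im=ctrl.get_image("top");cv2.imwrite("pics/top2.png",im[:,:,::-1]);h=cv2.cvtColor(im,cv2.COLOR_RGB2HSV)
for k in blobs(im,(95,0,130),(125,60,255),20,(80,170,130,260)): print(cv2.boundingRect(k),rect(c,k,.02))
for k in blobs(im,(6,150,60),(15,255,255),30,(60,140,200,260)): print(cv2.boundingRect(k),rect(c,k,.016))
for k in blobs(im,*HSV["yellow"]): print(cv2.boundingRect(k),rect(c,k,.018))
E
```

```text
time_s: 23.28
tool_pos: [0.6115, -0.047, 0.0461]
orientation: [[0.996, -0.09, -0.001], [-0.09, -0.996, 0.0], [-0.001, 0.0, -1.0]]
contact_force: [-0.2, -0.1, -1.3]
grip_width: 0.0554
gripper_force: 25.0
time_s: 23.52
tool_pos: [0.6121, -0.0471, 0.0468]
orientation: [[0.996, -0.09, 0.0], [-0.09, -0.996, -0.0], [0.0, 0.0, -1.0]]
contact_force: [0.7, -0.3, -0.9]
grip_width: 0.0652
gripper_force: 0.0
time_s: 24.02
tool_pos: [0.6145, -0.0471, 0.2017]
orientation: [[0.996, -0.091, 0.009], [-0.091, -0.996, -0.0], [0.009, -0.001, -1.0]]
contact_force: [-0.5, -0.2, -0.1]
grip_width: 0.05
gripper_force: 0.0
(92, 229, 15, 21) (array([471., 421.], dtype=float32), 53.6, 23.3, 156.1)
(105, 184, 9, 21) (array([591.1, 403.1], dtype=float32), 55.1, 21.4, 13.7)
(92, 229, 14, 21) (array([471., 421.], dtype=float32), 53.7, 23.3, 156.1)
(104, 184, 10, 21) (array([591.3, 403.2], dtype=float32), 53.6, 21.0, 11.6)
(145, 140, 18, 8) (array([732.9, 290.9], dtype=float32), 47.2, 19.7, 90.8)
(232, 199, 39, 11) (array([572.2,  22.3], dtype=float32), 101.5, 19.3, 84.8)
(399, 231, 17, 34) (array([ 465.2, -394.5], dtype=float32), 91.3, 20.3, 17.8)
(145, 236, 10, 23) (array([454.2, 284.8], dtype=float32), 58.7, 21.6, 176.4)
(186, 234, 14, 24) (array([460.7, 171.4], dtype=float32), 59.5, 20.1, 22.7)
```

Run:
```python
from h import *
delta([.461,.171,.15],down(100))
```

```text
row [-0.1714, -0.2034, 0.0482] [0.23, -0.19, -105.19] n>= 10
```

```bash
python3 nudge.py '[[-0.171,-0.203,0.048,0,0,-105],[-0.171,-0.203,0.048,0,0,-105],[-0.171,-0.203,0.048,0,0,-105],[-0.171,-0.203,0.048,0,0,-105],[-0.171,-0.203,0.048,0,0,-105],[-0.171,-0.203,0.048,0,0,-105],[-0.171,-0.203,0.048,0,0,-105],[-0.171,-0.203,0.048,0,0,-105],[-0.171,-0.203,0.048,0,0,-105],[-0.171,-0.203,0.048,0,0,-105],[-0.171,-0.203,0.048,0,0,-105],[-0.171,-0.203,0.048,0,0,-105]]' 0.06; python3 nudge.py '[[0,0,0,0,0,-102.7],[0,0,0,0,0,-102.7],[0,0,0,0,0,-102.7],[0,0,0,0,0,-102.7],[0,0,0,0,0,-102.7],[0,0,0,0,0,-102.7],[0,0,0,0,0,-102.7],[0,0,0,0,0,-102.7],[0,0,0,0,0,-102.7],[0,0,0,0,0,-102.7],[0,0,0,0,0,-102.7],[0,0,0,0,0,-102.7]]'
python3 - <<'E'
from h import *
print(ctrl.read_state()["joint_pos"][6])
c=ctrl.calibration("wrist");im=ctrl.get_image("wrist");cv2.imwrite("pics/w11.png",im[:,:,::-1])
for k in blobs(im,*HSV["yellow"],200): print(cv2.boundingRect(k),rect(c,k,.018))
delta([.461,.171,.025],down(202.7))
E
```

```text
time_s: 25.58
tool_pos: [0.4596, 0.1704, 0.148]
orientation: [[-0.167, 0.986, -0.001], [0.986, 0.167, -0.0], [0.0, -0.001, -1.0]]
contact_force: [0.4, 0.4, -0.4]
grip_width: 0.0598
gripper_force: 0.0
time_s: 27.08
tool_pos: [0.46, 0.1706, 0.1485]
orientation: [[-0.925, -0.38, -0.0], [-0.38, 0.925, -0.0], [0.0, -0.0, -1.0]]
contact_force: [0.4, 0.2, -0.7]
grip_width: 0.0597
gripper_force: 0.0
60.81989213527241
(0, 211, 100, 64) (array([582.9,  18.2], dtype=float32), 98.5, 25.3, 84.8)
(356, 196, 46, 64) (array([454.3, 282.2], dtype=float32), 59.1, 21.9, 174.8)
(240, 151, 25, 57) (array([454.6, 167.6], dtype=float32), 48.1, 19.8, 22.9)
(375, 297, 19, 60) (array([543.6, 345.8], dtype=float32), 72.0, 18.0, 25.1)
row [-0.0011, -0.0, 0.1236] [-0.01, -0.01, -0.33] n>= 2
```

```bash
python3 nudge.py '[[0,0,0.05,0,0,0],[0,0,0.1,0,0,0],[0,0,0.123,0,0,0],[0,0,0.124,0,0,0],[0,0,0.124,0,0,0]]'; python3 nudge.py '[[0,0,0,0,0,0],[0,0,0,0,0,0],[0,0,0,0,0,0],[0,0,0,0,0,0]]' 0.01 20;  python3 nudge.py '[[0,0,-0.05,0,0,0],[0,0,-0.1,0,0,0],[0,0,-0.1,0,0,0]]'
python3 - <<'E'
from h import *
delta(case(33,45,125),down(174.8));delta(case(33,45,46),down(174.8))
E
```

```text
time_s: 27.75
tool_pos: [0.46, 0.1708, 0.0247]
orientation: [[-0.924, -0.382, -0.0], [-0.382, 0.924, -0.0], [0.0, -0.0, -1.0]]
contact_force: [-1.0, 0.1, -0.4]
grip_width: 0.0599
gripper_force: 0.0
time_s: 28.25
tool_pos: [0.4601, 0.1705, 0.0248]
orientation: [[-0.924, -0.383, 0.0], [-0.383, 0.924, -0.0], [-0.0, -0.0, -1.0]]
contact_force: [0.8, 0.1, 0.0]
grip_width: 0.0234
gripper_force: 0.0
time_s: 28.62
tool_pos: [0.4618, 0.1715, 0.1277]
orientation: [[-0.924, -0.383, 0.006], [-0.383, 0.924, 0.001], [-0.006, -0.001, -1.0]]
contact_force: [-0.5, -0.3, -0.9]
grip_width: 0.0198
gripper_force: 20.0
row [-0.1687, -0.194, 0.0038] [0.03, 0.33, 27.69] n>= 5
row [-0.1682, -0.194, 0.0828] [0.03, 0.33, 27.69] n>= 5
```

```bash
python3 nudge.py '[[-0.168,-0.194,0,0,0,27.7],[-0.168,-0.194,0,0,0,27.7],[-0.168,-0.194,0,0,0,27.7],[-0.168,-0.194,0,0,0,27.7],[-0.168,-0.194,0,0,0,27.7],[-0.168,-0.194,0.03,0,0,27.7],[-0.168,-0.194,0.055,0,0,27.7],[-0.168,-0.194,0.062,0,0,27.7],[-0.168,-0.194,0.066,0,0,27.7],[-0.168,-0.194,0.066,0,0,27.7]]'; python3 nudge.py '[[0,0,0.003,0,0,0],[0,0,0.006,0,0,0]]'; python3 nudge.py '[[0,0,0.003,0,0,0],[0,0,0.005,0,0,0]]';python3 nudge.py '[[0,0,0.003,0,0,0],[0,0,0.004,0,0,0]]'
```

```text
time_s: 29.88
tool_pos: [0.6897, 0.056, 0.0592]
orientation: [[-0.996, 0.09, 0.001], [0.09, 0.996, 0.0], [-0.001, 0.0, -1.0]]
contact_force: [0.0, 0.3, -0.0]
grip_width: 0.0196
gripper_force: 20.0
time_s: 30.12
tool_pos: [0.6902, 0.0558, 0.0555]
orientation: [[-0.996, 0.091, 0.002], [0.091, 0.996, -0.001], [-0.002, -0.001, -1.0]]
contact_force: [-10.2, -3.4, 30.2]
grip_width: 0.0195
gripper_force: 20.0
time_s: 30.38
tool_pos: [0.6916, 0.0557, 0.0527]
orientation: [[-0.996, 0.091, 0.005], [0.091, 0.996, -0.001], [-0.005, -0.001, -1.0]]
contact_force: [-7.4, -3.4, 28.3]
grip_width: 0.0195
gripper_force: 20.0
time_s: 30.62
tool_pos: [0.6927, 0.0556, 0.0494]
orientation: [[-0.996, 0.091, 0.008], [0.091, 0.996, -0.001], [-0.008, -0.0, -1.0]]
contact_force: [-4.0, -3.6, 29.0]
grip_width: 0.0196
gripper_force: 20.0
```

```bash
python3 nudge.py '[[0,0,0,0,0,0],[0,0,0,0,0,0]]' 0.032; python3 nudge.py '[[0,0,-0.04,0,0,0],[0,0,-0.1,0,0,0],[0,0,-0.1,0,0,0]]' 0.06
python3 - <<'E'
from h import *
c=ctrl.calibration("wrist");im=ctrl.get_image("wrist");cv2.imwrite("pics/w12.png",im[:,:,::-1])
for k in blobs(im,*HSV["yellow"],200): print(cv2.boundingRect(k),rect(c,k,.038))
print(case(33,45,38))
c=ctrl.calibration("top");im=ctrl.get_image("top")
for k in blobs(im,*HSV["yellow"]): print(cv2.boundingRect(k),rect(c,k,.018))
delta([.454,.283,.15],down(176.4));delta([.454,.283,.025],down(176.4))
E
```

```text
time_s: 30.88
tool_pos: [0.6896, 0.0556, 0.0438]
orientation: [[-0.996, 0.091, 0.0], [0.091, 0.996, -0.0], [-0.0, -0.0, -1.0]]
contact_force: [-0.9, -0.4, -0.8]
grip_width: 0.0315
gripper_force: 0.0
time_s: 31.25
tool_pos: [0.692, 0.0569, 0.1486]
orientation: [[-0.996, 0.09, 0.008], [0.09, 0.996, 0.001], [-0.007, 0.002, -1.0]]
contact_force: [0.1, -0.1, -1.1]
grip_width: 0.0584
gripper_force: 0.0
(114, 17, 144, 28) (array([571. ,  21.2], dtype=float32), 98.9, 16.9, 84.8)
(346, 368, 155, 16) (array([899.1, 214.2], dtype=float32), 166.3, 21.0, 80.5)
(115, 294, 24, 64) (array([809.1, -69.7], dtype=float32), 74.0, 19.0, 163.1)
(366, 294, 24, 64) (array([830.5, 159.6], dtype=float32), 74.0, 18.7, 6.6)
(485, 45, 27, 86) (array([628.2, 247.8], dtype=float32), 63.0, 4.7, 165.2)
[0.69194265 0.05682392 0.038     ]
(232, 199, 39, 11) (array([572.2,  22.2], dtype=float32), 101.8, 19.3, 84.8)
(399, 231, 17, 34) (array([ 465.2, -394.5], dtype=float32), 91.3, 20.3, 17.8)
(145, 236, 10, 23) (array([454.2, 284.8], dtype=float32), 58.7, 21.6, 176.4)
row [0.2552, 0.2051, -0.0065] [-0.01, 0.04, -1.59] n>= 6
row [0.2553, 0.2052, 0.1185] [-0.01, 0.04, -1.59] n>= 6
```

View pics/w12.png

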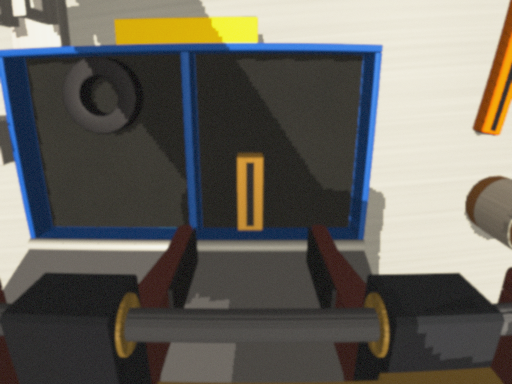

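Seen in the case: the connector (239–263, 153–230) lies in the left bay near the hinge side, and the toroid (102,95) lies flat in the right bay. That was my last picture, so from here I check by numbers.

```bash
python3 - <<'E'
from h import *
c=ctrl.calibration("wrist");print(cast(c,[[250,153],[250,230]],.036),case(63,45,0),case(3,45,0))
E
python3 nudge.py '[[0,0,-0.02,0,0,0],[0.255,0.205,-0.02,0,0,-1.6],[0.255,0.205,-0.02,0,0,-1.6],[0.255,0.205,-0.02,0,0,-1.6],[0.255,0.205,-0.02,0,0,-1.6],[0.255,0.205,-0.02,0,0,-1.6],[0.255,0.205,-0.02,0,0,-1.6],[0.255,0.205,0.04,0,0,-1.6],[0.255,0.205,0.09,0,0,-1.6],[0.255,0.205,0.117,0,0,-1.6],[0.255,0.205,0.118,0,0,-1.6],[0.255,0.205,0.118,0,0,-1.6]]' 0.06;  python3 nudge.py '[[0,0,0,0,0,0],[0,0,0,0,0,0],[0,0,0,0,0,0],[0,0,0,0,0,0],[0,0,0,0,0,0],[0,0,0,0,0,0],[0,0,0,0,0,0]]' 0.01 20;  python3 nudge.py '[[0,0,-0.05,0,0,0],[0,0,-0.1,0,0,0],[0,0,-0.1,0,0,0]]'
python3 - <<'E'
from h import *
delta(case(-36,45,125),down(174.8));delta(case(-36,45,47),down(174.8))
E
```

```text
[[0.65724346 0.05632051 0.036     ]
 [0.71880674 0.05063294 0.036     ]] [0.72181918 0.05410495 0.        ] [0.66206612 0.0595429  0.        ]
time_s: 32.85
tool_pos: [0.4545, 0.2826, 0.0256]
orientation: [[-0.998, 0.063, -0.0], [0.063, 0.998, -0.0], [0.0, -0.0, -1.0]]
contact_force: [0.4, 0.0, 0.0]
grip_width: 0.0598
gripper_force: 0.0
time_s: 33.72
tool_pos: [0.4542, 0.283, 0.0258]
orientation: [[-0.998, 0.062, 0.0], [0.062, 0.998, 0.0], [-0.0, 0.0, -1.0]]
contact_force: [-0.5, -0.2, 2.7]
grip_width: 0.0196
gripper_force: 20.0
time_s: 34.1
tool_pos: [0.4556, 0.2843, 0.1288]
orientation: [[-0.998, 0.063, 0.005], [0.063, 0.998, 0.003], [-0.005, 0.003, -1.0]]
contact_force: [0.0, -1.1, -1.5]
grip_width: 0.0197
gripper_force: 20.0
row [-0.1811, -0.2103, 0.0041] [0.18, 0.28, 1.61] n>= 5
row [-0.1807, -0.2106, 0.0821] [0.18, 0.28, 1.61] n>= 5
```

```bash
python3 nudge.py '[[-0.181,-0.21,-0.01,0,0,1.6],[-0.181,-0.21,-0.01,0,0,1.6],[-0.181,-0.21,-0.01,0,0,1.6],[-0.181,-0.21,-0.01,0,0,1.6],[-0.181,-0.21,-0.01,0,0,1.6],[-0.181,-0.21,0.03,0,0,1.6],[-0.181,-0.21,0.06,0,0,1.6],[-0.181,-0.21,0.077,0,0,1.6],[-0.181,-0.21,0.082,0,0,1.6],[-0.181,-0.21,0.082,0,0,1.6]]'; python3 nudge.py '[[0,0,0,0,0,0],[0,0,0,0,0,0]]' 0.032; python3 nudge.py '[[0,0,-0.04,0,0,0],[0,0,-0.1,0,0,0],[0,0,-0.13,0,0,0],[0,0,-0.13,0,0,0]]' 0.06
python3 - <<'E'
from h import *
c=ctrl.calibration("top");im=ctrl.get_image("top");cv2.imwrite("pics/top3.png",im[:,:,::-1])
for n in((6,120,60),(17,255,255)),((20,110,80),(34,255,255)):
  for k in blobs(im,*n,20,(60,140,300,270)): print(cv2.boundingRect(k),rect(c,k,.016))
for k in blobs(im,(95,0,130),(125,60,255),20,(80,170,130,260)): print(cv2.boundingRect(k),rect(c,k,.02))
c=ctrl.calibration("wrist");im=ctrl.get_image("wrist");cv2.imwrite("pics/w13.png",im[:,:,::-1])
for k in blobs(im,(12,90,60),(34,255,255),200,(100,0,400,290)): print(cv2.boundingRect(k),rect(c,k,.038))
for k in blobs(im,(6,120,60),(17,255,255),200,(380,0,512,290)): print("tube",cv2.boundingRect(k),rect(c,k,.016))
E
```

```text
time_s: 35.35
tool_pos: [0.6212, 0.062, 0.0439]
orientation: [[-0.996, 0.09, -0.001], [0.09, 0.996, -0.001], [0.001, -0.001, -1.0]]
contact_force: [-2.1, -0.3, 5.0]
grip_width: 0.0203
gripper_force: 20.0
time_s: 35.6
tool_pos: [0.6217, 0.0622, 0.0436]
orientation: [[-0.996, 0.09, 0.0], [0.09, 0.996, 0.0], [-0.0, 0.0, -1.0]]
contact_force: [-0.0, -0.9, -0.3]
grip_width: 0.0315
gripper_force: 0.0
time_s: 36.1
tool_pos: [0.6231, 0.0625, 0.1763]
orientation: [[-0.996, 0.09, 0.005], [0.09, 0.996, 0.0], [-0.005, 0.001, -1.0]]
contact_force: [-0.1, 0.0, 0.3]
grip_width: 0.0599
gripper_force: 0.0
(148, 168, 18, 41) (array([611.1, 274.3], dtype=float32), 108.9, 19.0, 165.7)
(144, 140, 20, 9) (array([731.5, 291. ], dtype=float32), 52.6, 22.5, 90.8)
(117, 184, 10, 21) (array([592. , 368.6], dtype=float32), 54.1, 22.7, 8.7)
(92, 228, 14, 21) (array([471.6, 421.2], dtype=float32), 52.9, 23.5, 149.5)
(239, 148, 27, 141) (array([657.4,  58.1], dtype=float32), 132.9, 22.9, 174.2)
(137, 117, 123, 24) (array([571.3,  21.3], dtype=float32), 100.3, 18.7, 84.5)
tube (447, 87, 60, 117) (array([611.5, 268.8], dtype=float32), 108.9, 25.0, 165.3)
tube (476, 264, 36, 26) (array([752.7, 308.2], dtype=float32), 41.1, 30.3, 82.3)
tube (442, 237, 33, 35) (array([715.9, 256.5], dtype=float32), 43.9, 18.7, 140.7)
```

Run:
```python
from h import *
print(cast(ctrl.calibration("scene"),[[269.4,297.5],[258,290],[281,290]],0))
delta([.610,.272,.15],down(165.5));delta([.610,.272,.0245],down(165.5))
```

```text
[[0.74132597 0.28971515 0.        ]
 [0.750966   0.25960724 0.        ]
 [0.70905436 0.2883336  0.        ]]
row [0.0304, 0.2084, 0.0229] [-0.03, -0.01, 9.31] n>= 4
row [0.0303, 0.2085, 0.1484] [-0.03, -0.01, 9.31] n>= 5
```

```bash
python3 nudge.py '[[0.03,0.208,0,0,0,9.3],[0.03,0.208,0,0,0,9.3],[0.03,0.208,0,0,0,9.3],[0.03,0.208,0,0,0,9.3],[0.03,0.208,0.02,0,0,9.3],[0.03,0.208,0.07,0,0,9.3],[0.03,0.208,0.12,0,0,9.3],[0.03,0.208,0.147,0,0,9.3],[0.03,0.208,0.149,0,0,9.3],[0.03,0.208,0.149,0,0,9.3]]' 0.06;  python3 nudge.py '[[0,0,0,0,0,0],[0,0,0,0,0,0],[0,0,0,0,0,0],[0,0,0,0,0,0],[0,0,0,0,0,0],[0,0,0,0,0,0],[0,0,0,0,0,0]]' 0.01 25;  python3 nudge.py '[[0,0,-0.05,0,0,0],[0,0,-0.1,0,0,0],[0,0,-0.1,0,0,0]]'
python3 - <<'E'
from h import *
delta(case(0,100,125),down(174.8));delta(case(0,100,46),down(174.8))
E
```

```text
time_s: 37.45
tool_pos: [0.6089, 0.2678, 0.0226]
orientation: [[-0.968, 0.252, -0.004], [0.252, 0.968, -0.005], [0.003, -0.006, -1.0]]
contact_force: [-7.0, -4.5, 10.7]
grip_width: 0.0599
gripper_force: 5.4
time_s: 38.33
tool_pos: [0.6105, 0.2719, 0.0246]
orientation: [[-0.968, 0.25, 0.0], [0.25, 0.968, -0.0], [-0.0, -0.0, -1.0]]
contact_force: [-0.5, 0.6, 0.5]
grip_width: 0.018
gripper_force: 25.0
time_s: 38.7
tool_pos: [0.6125, 0.2736, 0.1293]
orientation: [[-0.968, 0.25, 0.007], [0.25, 0.968, 0.003], [-0.006, 0.005, -1.0]]
contact_force: [-0.9, 0.0, -1.1]
grip_width: 0.0184
gripper_force: 25.0
row [-0.0897, -0.1411, 0.0042] [0.25, 0.35, -9.28] n>= 3
row [-0.0892, -0.1415, 0.0831] [0.25, 0.35, -9.28] n>= 3
```

```bash
python3 nudge.py '[[-0.089,-0.141,-0.01,0,0,-9.3],[-0.089,-0.141,-0.01,0,0,-9.3],[-0.089,-0.141,-0.01,0,0,-9.3],[-0.089,-0.141,-0.01,0,0,-9.3],[-0.089,-0.141,0.03,0,0,-9.3],[-0.089,-0.141,0.06,0,0,-9.3],[-0.089,-0.141,0.075,0,0,-9.3],[-0.089,-0.141,0.081,0,0,-9.3],[-0.089,-0.141,0.081,0,0,-9.3]]'; python3 nudge.py '[[0,0,0,0,0,0],[0,0,0,0,0,0]]' 0.028; python3 nudge.py '[[0,0,-0.04,0,0,0],[0,0,-0.1,0,0,0],[0,0,-0.13,0,0,0],[0,0,-0.13,0,0,0]]' 0.06
python3 - <<'E'
from h import *
print(case(0,100,36))
c=ctrl.calibration("wrist");im=ctrl.get_image("wrist");cv2.imwrite("pics/w14.png",im[:,:,::-1])
for k in blobs(im,(6,90,60),(34,255,255),200,(60,0,450,290)): print(cv2.boundingRect(k),rect(c,k,.036))
c=ctrl.calibration("top");im=ctrl.get_image("top")
for k in blobs(im,(95,0,130),(125,60,255),20,(80,170,140,260)): print(cv2.boundingRect(k),rect(c,k,.02))
delta([.592,.369,.15],down(190));delta([.592,.369,.0255],down(190))
E
```

```text
time_s: 39.83
tool_pos: [0.6616, 0.1141, 0.0446]
orientation: [[-0.996, 0.089, 0.001], [0.089, 0.996, 0.0], [-0.001, 0.0, -1.0]]
contact_force: [0.6, 0.9, -0.1]
grip_width: 0.0181
gripper_force: 25.0
time_s: 40.08
tool_pos: [0.6618, 0.1133, 0.0441]
orientation: [[-0.996, 0.09, 0.001], [0.09, 0.996, 0.0], [-0.001, 0.0, -1.0]]
contact_force: [0.6, -0.4, 0.5]
grip_width: 0.0278
gripper_force: 0.0
time_s: 40.58
tool_pos: [0.6629, 0.1137, 0.1768]
orientation: [[-0.996, 0.091, 0.005], [0.091, 0.996, 0.001], [-0.005, 0.001, -1.0]]
contact_force: [-0.3, -0.2, -0.5]
grip_width: 0.0594
gripper_force: 0.0
[0.66406326 0.11458844 0.036     ]
(240, 116, 25, 126) (array([662.7, 113. ], dtype=float32), 111.8, 20.3, 174.9)
(67, 70, 124, 26) (array([571.1,  21.6], dtype=float32), 100.9, 18.5, 84.8)
(137, 183, 68, 107) (array([715.8,  41. ], dtype=float32), 123.9, 43.4, 150.0)
(170, 102, 32, 75) (array([621.6,  61.7], dtype=float32), 62.0, 24.2, 174.8)
(420, 226, 30, 48) (array([747.5, 279. ], dtype=float32), 51.5, 28.5, 5.8)
(315, 226, 53, 64) (array([748.4, 184.7], dtype=float32), 85.4, 22.4, 31.0)
(117, 184, 10, 21) (array([591.9, 368.5], dtype=float32), 55.2, 22.5, 8.7)
(92, 228, 15, 22) (array([471.8, 421.4], dtype=float32), 54.8, 22.1, 156.1)
row [0.0921, 0.2489, 0.023] [-0.03, -0.01, -15.19] n>= 5
row [0.0921, 0.249, 0.1475] [-0.03, -0.01, -15.19] n>= 5
```

```bash
python3 nudge.py '[[0.092,0.249,0,0,0,-15.2],[0.092,0.249,0,0,0,-15.2],[0.092,0.249,0,0,0,-15.2],[0.092,0.249,0,0,0,-15.2],[0.092,0.249,0,0,0,-15.2],[0.092,0.249,0,0,0,-15.2],[0.092,0.249,0,0,0,-15.2]]' 0.065
python3 - <<'E'
from h import *
c=ctrl.calibration("wrist");im=ctrl.get_image("wrist");cv2.imwrite("pics/w15.png",im[:,:,::-1])
for k in blobs(im,(90,3,110),(130,70,255),150,(170,60,340,260)): print(cv2.boundingRect(k),rect(c,k,.02),rect(c,k,.01))
h=cv2.cvtColor(im,cv2.COLOR_RGB2HSV);u=project(c,[[.592,.369,.02]])[0].astype(int);print(u,h[u[1]-40:u[1]+41:8,u[0]].tolist(),h[u[1],u[0]-40:u[0]+41:8].tolist())
delta([.592,.369,.0255],down(190))
E
```

```text
time_s: 41.55
tool_pos: [0.5935, 0.3668, 0.1725]
orientation: [[-0.985, -0.171, -0.0], [-0.171, 0.985, -0.002], [0.001, -0.002, -1.0]]
contact_force: [-0.1, 0.1, -0.1]
grip_width: 0.0644
gripper_force: 0.0
(242, 170, 24, 19) (array([592.8, 366.9], dtype=float32), 20.6, 16.6, 100.5) (array([595.5, 367.4], dtype=float32), 21.4, 17.2, 100.5)
[255 178] [[24, 36, 172], [25, 17, 165], [24, 7, 175], [15, 9, 174], [150, 1, 192], [90, 3, 195], [60, 1, 195], [17, 10, 173], [12, 7, 171], [27, 18, 126], [26, 38, 101]] [[23, 31, 98], [21, 35, 103], [22, 36, 127], [21, 25, 172], [60, 1, 194], [90, 3, 195], [120, 1, 195], [23, 33, 169], [22, 34, 167], [20, 36, 169], [22, 34, 171]]
row [0.0012, 0.0029, 0.1473] [-0.1, -0.03, -0.17] n>= 3
```

The white band marks the spacer's centre at (592.8, 366.9), long axis at 10.5°. That matches the tool, so grasp.

```bash
python3 nudge.py '[[0,0,0.05,0,0,0],[0,0,0.1,0,0,0],[0,0,0.135,0,0,0],[0,0,0.147,0,0,0],[0,0,0.147,0,0,0]]';  python3 nudge.py '[[0,0,0,0,0,0],[0,0,0,0,0,0],[0,0,0,0,0,0],[0,0,0,0,0,0],[0,0,0,0,0,0],[0,0,0,0,0,0],[0,0,0,0,0,0]]' 0.012 20;  python3 nudge.py '[[0,0,-0.05,0,0,0],[0,0,-0.1,0,0,0],[0,0,-0.1,0,0,0]]'
python3 - <<'E'
from h import *
delta(case(33,-40,128),down(174.8));delta(case(33,-40,46),down(174.8))
E
```

```text
time_s: 42.22
tool_pos: [0.5929, 0.3684, 0.0266]
orientation: [[-0.985, -0.172, -0.0], [-0.172, 0.985, -0.0], [0.0, -0.0, -1.0]]
contact_force: [0.4, 0.6, 0.5]
grip_width: 0.0648
gripper_force: 0.0
time_s: 43.1
tool_pos: [0.5924, 0.3694, 0.0269]
orientation: [[-0.985, -0.174, 0.0], [-0.174, 0.985, -0.0], [-0.0, -0.0, -1.0]]
contact_force: [-1.1, -2.2, 2.9]
grip_width: 0.0241
gripper_force: 19.7
time_s: 43.48
tool_pos: [0.5938, 0.3714, 0.1311]
orientation: [[-0.985, -0.174, 0.006], [-0.174, 0.985, 0.004], [-0.006, 0.003, -1.0]]
contact_force: [-0.9, -0.1, -1.4]
grip_width: 0.0237
gripper_force: 19.7
row [-0.0196, -0.4089, 0.0019] [0.24, 0.33, 15.21] n>= 7
row [-0.0191, -0.4091, 0.0839] [0.24, 0.33, 15.21] n>= 7
```

```bash
python3 nudge.py '[[0.01,-0.06,-0.01,0,0,15.2],[-0.02,-0.409,-0.01,0,0,15.2],[-0.02,-0.409,-0.01,0,0,15.2],[-0.02,-0.409,-0.01,0,0,15.2],[-0.02,-0.409,-0.01,0,0,15.2],[-0.02,-0.409,-0.01,0,0,15.2],[-0.02,-0.409,-0.01,0,0,15.2],[-0.02,-0.409,-0.01,0,0,15.2],[-0.02,-0.409,0.04,0,0,15.2],[-0.02,-0.409,0.065,0,0,15.2],[-0.02,-0.409,0.079,0,0,15.2],[-0.02,-0.409,0.083,0,0,15.2],[-0.02,-0.409,0.083,0,0,15.2]]'; python3 nudge.py '[[0,0,0,0,0,0],[0,0,0,0,0,0]]' 0.036; python3 nudge.py '[[0,0,-0.04,0,0,0],[0,0,-0.1,0,0,0],[0,0,-0.13,0,0,0],[0,0,-0.13,0,0,0]]' 0.06
python3 - <<'E'
from h import *
print(case(33,-40,40))
c=ctrl.calibration("wrist");im=ctrl.get_image("wrist");cv2.imwrite("pics/w16.png",im[:,:,::-1])
for k in blobs(im,(0,0,90),(180,60,255),150,(200,110,320,260)): print(cv2.boundingRect(k),rect(c,k,.040))
c=ctrl.calibration("top");im=ctrl.get_image("top")
for k in blobs(im,(95,0,130),(125,60,255),20,(80,170,140,260)): print(cv2.boundingRect(k),rect(c,k,.02))
delta([.4718,.421,.16],down(154.5))
E
```

```text
time_s: 45.1
tool_pos: [0.683, -0.0284, 0.0447]
orientation: [[-0.996, 0.089, -0.0], [0.089, 0.996, 0.0], [0.0, 0.0, -1.0]]
contact_force: [-3.4, -0.9, 5.0]
grip_width: 0.024
gripper_force: 20.0
time_s: 45.35
tool_pos: [0.6833, -0.0293, 0.0438]
orientation: [[-0.996, 0.09, 0.001], [0.09, 0.996, 0.0], [-0.0, 0.0, -1.0]]
contact_force: [0.2, 0.4, -0.1]
grip_width: 0.0354
gripper_force: 0.0
time_s: 45.85
tool_pos: [0.6846, -0.0294, 0.1767]
orientation: [[-0.996, 0.09, 0.005], [0.09, 0.996, -0.0], [-0.005, 0.0, -1.0]]
contact_force: [-0.5, -0.5, -0.0]
grip_width: 0.0601
gripper_force: 0.0
[ 0.68423888 -0.02782625  0.04      ]
(237, 142, 31, 73) (array([680.9, -29.3], dtype=float32), 63.2, 25.2, 175.0)
(200, 227, 110, 10) (array([729.2, -31.8], dtype=float32), 97.3, 8.8, 84.8)
(92, 228, 13, 21) (array([470.9, 421.7], dtype=float32), 54.2, 23.5, 148.6)
row [0.251, 0.4301, 0.0129] [-0.03, -0.02, 20.31] n>= 8
```

```bash
python3 nudge.py '[[0.251,0.43,0.008,0,0,20.3],[0.251,0.43,0.008,0,0,20.3],[0.251,0.43,0.008,0,0,20.3],[0.251,0.43,0.008,0,0,20.3],[0.251,0.43,0.008,0,0,20.3],[0.251,0.43,0.008,0,0,20.3],[0.251,0.43,0.008,0,0,20.3],[0.251,0.43,0.008,0,0,20.3],[0.251,0.43,0.008,0,0,20.3],[0.251,0.43,0.008,0,0,20.3],[0.251,0.43,0.008,0,0,20.3]]' 0.065
python3 - <<'E'
from h import *
c=ctrl.calibration("wrist");im=ctrl.get_image("wrist");cv2.imwrite("pics/w17.png",im[:,:,::-1])
for k in blobs(im,(60,0,150),(180,60,255),100,(170,60,340,260)): print(cv2.boundingRect(k),rect(c,k,.02))
h=cv2.cvtColor(im,cv2.COLOR_RGB2HSV);u=project(c,[[.471,.421,.02]])[0].astype(int);print(u,h[u[1]-40:u[1]+41:8,u[0]].tolist(),h[u[1],u[0]-40:u[0]+41:8].tolist())
delta([.471,.421,.0255],down(154.5))
E
```

```text
time_s: 47.32
tool_pos: [0.4732, 0.419, 0.1647]
orientation: [[-0.902, 0.433, -0.0], [0.433, 0.902, -0.002], [-0.0, -0.002, -1.0]]
contact_force: [-0.1, -0.8, -0.2]
grip_width: 0.0647
gripper_force: 0.0
(242, 170, 25, 10) (array([468.2, 422.5], dtype=float32), 20.8, 8.0, 64.4)
[253 178] [[24, 37, 166], [30, 14, 161], [23, 12, 175], [20, 9, 168], [165, 3, 179], [21, 46, 144], [20, 49, 141], [21, 11, 170], [23, 6, 169], [15, 7, 155], [21, 27, 94]] [[25, 34, 97], [22, 37, 103], [21, 33, 122], [23, 33, 99], [22, 53, 139], [21, 46, 144], [23, 26, 154], [18, 33, 116], [20, 35, 161], [24, 37, 145], [21, 34, 156]]
row [0.0029, 0.001, 0.1394] [-0.08, 0.02, -0.15] n>= 3
```

```bash
python3 nudge.py '[[0.003,0.001,0.05,0,0,0],[0.003,0.001,0.1,0,0,0],[0.003,0.001,0.13,0,0,0],[0.003,0.001,0.139,0,0,0],[0.003,0.001,0.139,0,0,0]]';  python3 nudge.py '[[0,0,0,0,0,0],[0,0,0,0,0,0],[0,0,0,0,0,0],[0,0,0,0,0,0],[0,0,0,0,0,0],[0,0,0,0,0,0],[0,0,0,0,0,0]]' 0.012 20;  python3 nudge.py '[[0,0,-0.05,0,0,0],[0,0,-0.1,0,0,0],[0,0,-0.1,0,0,0]]'
python3 - <<'E'
from h import *
delta(case(33,-92,128),down(174.8));delta(case(33,-92,46),down(174.8))
E
```

```text
time_s: 48.0
tool_pos: [0.4704, 0.4227, 0.0269]
orientation: [[-0.902, 0.431, -0.0], [0.431, 0.902, -0.0], [0.0, -0.0, -1.0]]
contact_force: [0.5, 0.5, 0.3]
grip_width: 0.065
gripper_force: 0.0
time_s: 48.88
tool_pos: [0.4698, 0.4233, 0.0268]
orientation: [[-0.903, 0.43, 0.0], [0.43, 0.903, -0.0], [-0.0, 0.0, -1.0]]
contact_force: [-0.0, -1.2, 3.6]
grip_width: 0.0236
gripper_force: 20.0
time_s: 49.25
tool_pos: [0.471, 0.4253, 0.1306]
orientation: [[-0.903, 0.43, 0.005], [0.43, 0.903, 0.005], [-0.002, 0.006, -1.0]]
contact_force: [0.5, -0.1, -0.1]
grip_width: 0.0239
gripper_force: 20.0
row [-0.4054, -0.366, 0.0012] [0.34, 0.19, -20.29] n>= 9
row [-0.4053, -0.3666, 0.0832] [0.34, 0.19, -20.29] n>= 9
```

```bash
python3 nudge.py '[[-0.405,-0.366,-0.01,0,0,-20.3],[-0.405,-0.366,-0.01,0,0,-20.3],[-0.405,-0.366,-0.01,0,0,-20.3],[-0.405,-0.366,-0.01,0,0,-20.3],[-0.405,-0.366,-0.01,0,0,-20.3],[-0.405,-0.366,-0.01,0,0,-20.3],[-0.405,-0.366,-0.01,0,0,-20.3],[-0.405,-0.366,-0.01,0,0,-20.3],[-0.405,-0.366,-0.01,0,0,-20.3],[-0.405,-0.366,-0.01,0,0,-20.3],[-0.405,-0.366,-0.01,0,0,-20.3],[-0.405,-0.366,0.04,0,0,-20.3],[-0.405,-0.366,0.065,0,0,-20.3],[-0.405,-0.366,0.077,0,0,-20.3],[-0.405,-0.366,0.082,0,0,-20.3],[-0.405,-0.366,0.082,0,0,-20.3]]'; python3 nudge.py '[[0,0,0,0,0,0],[0,0,0,0,0,0]]' 0.036; python3 nudge.py '[[0,0,-0.04,0,0,0],[0,0,-0.1,0,0,0],[0,0,-0.16,0,0,0],[0.04,0,-0.18,0,0,0],[0.09,0,-0.18,0,0,0],[0.09,0,-0.18,0,0,0]]' 0.06
python3 - <<'E'
from h import *
print(case(33,-92,40),case(33,-40,40),case(-36,-66,40))
c=ctrl.calibration("wrist");im=ctrl.get_image("wrist");cv2.imwrite("pics/w18.png",im[:,:,::-1])
for k in blobs(im,(0,0,90),(180,60,255),150,(120,60,380,290)): print(cv2.boundingRect(k),rect(c,k,.040))
for k in blobs(im,*HSV["red"]): print("pin",rect(c,k,.058),case(-10,-222,58))
E
```

```text
time_s: 51.25
tool_pos: [0.6781, -0.0796, 0.0463]
orientation: [[-0.996, 0.088, 0.001], [0.088, 0.996, 0.0], [-0.001, 0.0, -1.0]]
contact_force: [-2.0, 1.0, 4.1]
grip_width: 0.0239
gripper_force: 20.0
time_s: 51.5
tool_pos: [0.6782, -0.0811, 0.0451]
orientation: [[-0.996, 0.09, 0.001], [0.09, 0.996, -0.0], [-0.001, 0.0, -1.0]]
contact_force: [1.0, 0.2, -0.2]
grip_width: 0.0356
gripper_force: 0.0
time_s: 52.25
tool_pos: [0.5853, -0.0731, 0.2251]
orientation: [[-0.996, 0.089, -0.001], [0.089, 0.996, -0.002], [0.001, -0.002, -1.0]]
contact_force: [0.7, 0.2, 0.6]
grip_width: 0.0597
gripper_force: 0.0
[ 0.67952599 -0.07961224  0.04      ] [ 0.68423888 -0.02782625  0.04      ] [ 0.61316641 -0.0474656   0.04      ]
(120, 60, 260, 230) (array([599.1, -86.9], dtype=float32), 268.8, 239.9, 84.8)
(242, 225, 25, 58) (array([676.7, -80.3], dtype=float32), 68.0, 25.6, 174.4)
(289, 223, 24, 58) (array([678.8, -30.3], dtype=float32), 68.5, 25.3, 176.9)
pin (array([ 621.8, -204.3], dtype=float32), 27.9, 20.2, 85.4) [ 0.62492072 -0.20518001  0.058     ]
```

```bash
python3 nudge.py '[[0.06,0,-0.04,0,0,0],[0.12,0.0,-0.08,0,0,0],[0.18,0,-0.1,0,0,0],[0.18,0,-0.1,0,0,0],[0.18,0,-0.1,0,0,0]]'
python3 - <<'E'
from h import *
c=ctrl.calibration("top");im=ctrl.get_image("top");cv2.imwrite("pics/top9.png",im[:,:,::-1])
for k in blobs(im,(6,110,50),(34,255,255),20,(60,130,420,270)): print("yel/or",cv2.boundingRect(k),rect(c,k,.036))
for k in blobs(im,(95,0,130),(125,60,255),40,(80,150,420,270)): print("white",cv2.boundingRect(k),rect(c,k,.02))
for k in blobs(im,*HSV["red"],8): print("pin",rect(c,k,.058))
a=cv2.imread("pics/top0.png");d=cv2.absdiff(a,im[:,:,::-1].copy()).max(2)
print("reel diff",d[125:172,342:385].mean(),"flux diff",d[125:155,142:168].mean())
v=cv2.cvtColor(im,cv2.COLOR_RGB2GRAY)
# lid front edge: column through case centre, first dark-to-light rows above the case
col=project(c,[case(75,60,46)])[0];print(col,v[80:int(col[1])+6:3,int(col[0])].tolist())
for th in(95,105,115): print(th,project(c,[case(75-168*np.cos(np.radians(th)),60,46+168*np.sin(np.radians(th)))]))
E
```

```text
time_s: 52.92
tool_pos: [0.4097, -0.0576, 0.326]
orientation: [[-0.996, 0.092, 0.003], [0.092, 0.996, -0.003], [-0.003, -0.002, -1.0]]
contact_force: [0.2, -0.6, -0.9]
grip_width: 0.06
gripper_force: 0.0
yel/or (231, 146, 40, 64) (array([641.4,  25.1], dtype=float32), 167.8, 101.3, 1.2)
yel/or (210, 148, 14, 43) (array([661.7, 114.4], dtype=float32), 114.4, 22.5, 174.9)
yel/or (398, 231, 18, 34) (array([ 464.2, -385.3], dtype=float32), 89.8, 24.2, 17.8)
yel/or (144, 130, 20, 19) (array([738.1, 284.7], dtype=float32), 50.7, 46.9, 123.3)
white (344, 150, 39, 19) (array([ 701.3, -280.6], dtype=float32), 105.9, 50.1, 91.6)
white (287, 205, 15, 17) (array([551. , -91.3], dtype=float32), 42.0, 36.9, 0.4)
white (286, 153, 10, 21) (array([685.2, -81.5], dtype=float32), 55.1, 24.2, 0.0)
white (266, 152, 10, 21) (array([686.3, -29. ], dtype=float32), 55.4, 22.9, 176.1)
pin (array([ 624.1, -206.4], dtype=float32), 20.8, 15.3, 77.1)
reel diff 27.29242949035131 flux diff 19.565384615384616
[234.88559031 141.07978948] [156, 155, 152, 153, 152, 149, 67, 59, 58, 59, 58, 58, 57, 59, 58, 59, 58, 60, 58, 59, 108, 97, 25]
95 [[233.32795602 114.19560477]]
105 [[234.92862616 102.91430589]]
115 [[236.48442435  93.29395973]]
```

Run:
```python
from h import *
c=ctrl.calibration("top")
for n in("top0","top9"):
    im=cv2.imread(f"pics/{n}.png")[:,:,::-1].copy()
    for k in blobs(im,(105,120,40),(125,255,255),20,(340,125,390,175)): print(n,"hub",rect(c,k,.014))
    for k in blobs(im,(5,120,20),(18,255,140),20,(135,120,180,162)): print(n,"flux",cv2.boundingRect(k),cv2.minAreaRect(k)[0])
    h=cv2.cvtColor(im,cv2.COLOR_RGB2GRAY); print(h[115,360],h[130,20:420:100])
```

```text
top0 hub (array([ 731.6, -282.2], dtype=float32), 34.9, 34.8, 135.1)
top0 flux (144, 129, 20, 20) (154.26829528808594, 139.5853729248047)
130 [ 92 131 125 125]
top9 hub (array([ 731.6, -282.2], dtype=float32), 34.9, 34.8, 135.1)
top9 flux (144, 129, 20, 20) (154.17074584960938, 139.4634246826172)
154 [110 154  58 151]
```

Neither bystander has moved (only the exposure changed). Everything is in place, so I'm handing in.

```bash
python3 -c "
from cell import ctrl
print(ctrl.finish_job())"
```

```text
the job is handed in; nothing more can be done
None
```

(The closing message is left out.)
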